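# Clamp a stack of booklets in the bundling press with its ratchet wrench

## Task

One of the three paint bottles is standing in the way of the press's ratchet wrench: first stand it upright in the free half of the open cardboard tray, beside the can. Then grip the wrench handle so that you pinch its two side buttons together, which frees it from its parking catch, and swing it back and forth until the sprung pad below the platen is firmly down on the stack of booklets, its springs visibly squeezed but not squeezed flat. Leave the other bottles, the carton, the can and the stack where they are.

Things in the scene. Friction and masses are not known exactly. Their poses are not given: they have to be found in the camera images.
- press: grey steel bundling press fixed to the table. Origin: on the table, straight below the vertical spindle; z up. Base 150 x 230 x 12 mm; uprights at y = -95 and +95 mm carry a crosshead, top at 140 mm. The wrench sits on it and sweeps the space on the -x side, from 0.63 rad off the -x axis towards -y (parked) to 0.62 rad towards +y. Only the spindle's hexagon (174 mm) is taller than 170 mm.
- keeper (a point): axis of the grey keeper post, 34 mm wide, 20 mm deep, 168 mm tall, 214 mm from the spindle just beyond the end of the parked handle. Its cheek (6 mm thick) reaches in to 189 mm from the spindle and stops the catch bolts. This point lies 154 mm above the table.
- stop_pin (a point): top of the fixed stop pin, 12 mm thick, 166 mm tall, that stands 179 mm from the spindle just past the far end of the wrench's sweep
- spindle (a point): on the spindle's axis (vertical), 154 mm above the table, at the mid height of the wrench; the wrench turns about this axis
- wrench_grip (a point): centre of the wrench's grip, midway between its two buttons, 150 mm from the spindle axis, 154 mm above the table; x axis along the handle towards the spindle, z up. The level handle (18 mm wide, 14 tall) ends 183 mm from the spindle. Here it has a black sleeve 50 mm long, 20 wide, 17 tall, with a grey spring button (24 long, 14 tall) on each side: 34 mm wide over them, 22 with both pressed in.
- wrench (a joint): angle of the wrench, rad: 0 parked, growing clockwise from above, stop at 1.25. While parked it is blocked unless both buttons are pressed in 4 mm; beyond 0.15 it swings without them (and then returns only to about 0.12). Clockwise it drives the spindle nut (0.8 N m, 6 N at the grip); back it slips over a 24-tooth ratchet, up to 0.3 rad being lost as each stroke begins. It stays where left.
- button_left (a joint): press-in travel, m, of the spring button on the grip's clockwise, leading side (the point wrench_grip's +y direction): 0 out, 0.006 fully in; its spring takes 2.7 N at first, 8 N fully in
- button_right (a joint): press-in travel, m, of the spring button on the grip's trailing side (the point wrench_grip's -y direction): 0 out, 0.006 fully in; its spring takes 2.7 N at first, 8 N fully in
- pad (a joint): squeeze of the pad's springs, m: 0 while the pad hangs free below the platen, 0.018 squeezed flat; 1.5 N per mm. The stack is firmly clamped, and not crushed, between 0.002 and 0.014. A turn of the nut lowers the platen 24 mm (3.8 mm per rad), so a full stroke of the wrench lowers it 3 to 5 mm; it does not run back.
- pad_face (a point): centre of the pad's flat underside (black rubber, 85 x 120 mm, 6 mm thick), on the spindle axis. It starts 5 to 11 mm above the stack.
- stack: stack of five booklets lying on the press's base plate under the pad, 105 x 148 x 50 mm, top 62 mm above the table; loose. Origin: centre of its underside.
- bottle_a: a plain white paint bottle with a grey cap, identical to the other two: body 56 mm across and 150 mm tall, a tapering shoulder, then a cap 28 mm across between heights 185 and 215 mm above the foot; about 0.25 kg. Origin: centre of the foot, z up. Any of the three may be the one in the wrench's way.
- bottle_b: a plain white paint bottle with a grey cap, identical to the other two: body 56 mm across and 150 mm tall, a tapering shoulder, then a cap 28 mm across between heights 185 and 215 mm above the foot; about 0.25 kg. Origin: centre of the foot, z up. Any of the three may be the one in the wrench's way.
- bottle_c: a plain white paint bottle with a grey cap, identical to the other two: body 56 mm across and 150 mm tall, a tapering shoulder, then a cap 28 mm across between heights 185 and 215 mm above the foot; about 0.25 kg. Origin: centre of the foot, z up. Any of the three may be the one in the wrench's way.
- tray: open cardboard tray fixed to the table left or right of the press, 190 (x) x 110 (y) mm outside, walls 5 mm thick and 45 mm high, floor 5 mm. Origin: centre of its underside. The can stands in its -x half; the +x half (centre 45 mm from the origin) is free.
- can: closed can 60 mm across and 70 mm tall standing in the tray. Origin: centre of its underside. Leave it.
- carton: closed cardboard carton 110 x 90 x 70 mm on the table, on the side of the press away from the tray. Origin: centre of its underside. Leave it.
There are look-alikes about, which are no part of the job. Leave any pink or turquoise look-alike of the bottle_a alone.

How it is judged:
By the outcome, as a careful person would: the job done as asked, in the order asked, and still so for the second after the job is handed in, with the robot touching nothing.
It also fails if it takes over 72 s, if anything falls off the work surface, if the arm or the gripper's body presses on something with over 40 N, if the wrist force passes 120 N, or if a joint passes its speed limit or range.

## Robot

A 7-joint arm with a two-finger parallel gripper is mounted at the origin on the work surface. World frame = base frame: x ahead of the robot, y to its left, z up, the work surface at z = 0. Lengths are in m, angles in rad, forces in N, time in s.
With the tool pointing down it reaches from about 0.425 to 0.825 m from the base axis. Payload 3.6 kg.
Tool frame: the origin (TCP) lies on the mounting face of the last link; the fingertips stand 173 mm ahead of it and the grasp point (between the pads) lies 155 mm ahead of it; z points along the fingers, y is the direction in which the jaws open and shut (so a half turn about z gives the same grasp; the last joint's range is limited). The gripper opens to 85 mm and grips with 20 to 120 N. Pads are 22 mm wide; open, the fingers measure 114 mm over their backs; the gripper's body (76 mm by 85 mm) begins 54 mm behind the grasp point. The pads swing forward as they close: fully open they stand 13 mm farther back than shut.
Start: joints at [1.254, 0.615, -0.013, 1.423, 0.008, 1.103, -0.04], TCP at [0.186, -0.623, 0.405] pointing down, gripper open.
Joint ranges: [-3.12, 3.12], [-0.3, 2.06], [-1.34, 1.32], [0.26, 2.42], [-1.36, 4.5], [0.01, 1.98], [-2.84, 2.84]. Speed limits (rad/s): [2.79, 2.79, 3.14, 3.14, 3.14, 3.14, 3.14].

## Interface

Orientations are given as [roll, pitch, yaw] about the fixed x, y, z axes, in that order (R = Rz(yaw) Ry(pitch) Rx(roll)).
In Python, from plant import readout, get_image, camera_params, ticket gives the robot as it stands.
- The arm moves only by the tool send_rows, never from a script. Its argument "series" is a list of rows, each a list of 2 entries, a list of its own where there are three numbers: the shift along the tool's x, y, z in mm, then the turn, a rotation vector about the tool's x, y, z in degrees. A call has 1 to 5 rows; each row is the pose to reach, as a shift and turn from the pose commanded when the call began, along the tool's axes at that moment; what a row does not reach only later rows make up. A row lasts 1/8 s, in which the tool goes at most 62.5 mm and 10.7 degrees, less where a joint would pass 70% of its speed; a pose out of reach is approached as far as the arm can. A call with a gripper value outside its range is refused whole. "hand" is the opening, from -1 (shut) to 1 (fully open), set as the call begins (left out, the last holds). The fingers move at their own pace and stop on an object; "squeeze" is the grip in N (left out, the last holds). Time passes only in rows, so rows that repeat a pose let the fingers close. It gives the time, the measured TCP pose, the force and the opening at its end, in the units of the state.
- readout.get_obs(): the state, without advancing time (a new reading comes with each control period).
- get_image(name): name is "scene" or "top" or "wrist"; returns the picture (420x560x3 uint8, red, green, blue); there is no depth.
- camera_params(name): a dict with "mtx" (3x3 intrinsics, pixels), "distortion" ([k1, k2, p1, p2, k3] as OpenCV has them; the pictures are not rectified), "xyz" and "rotation" of the camera in the world; the wrist camera has in their place "hand_eye" (4x4, takes a point from camera to tool coordinates, whose origin is the TCP and whose axes are the flange's). Camera axes: x right, y up, looking along -z (the intrinsics and any distortion apply to the point x, -y, -z); pixel columns grow to the right and rows downward; lengths in m; the calibration is good to about 2 mm. A picture is of the moment at which its call begins: read the wrist's pose just before it. camera_params takes no time and is no camera call.
- ticket.finish_job(): hands the job in, once; it reports no verdict.
The state is a dict: "t": time; "joint_positions": joint angles; "qvel": joint speeds; "tau": joint torques, N m; "ee_pos": TCP position; "orientation": TCP orientation; "ft_force": force on the tool from outside, world axes, zero at the start; "wrist_torque": the same for the moment, N m; "width": finger opening in m.
Only numpy, scipy, OpenCV 4.12 (cv2) and the standard library are available. Lean on these libraries where they do the work, as an engineer would, in place of code of your own. Each camera call takes 0.05 s, during which the arm holds its last target.

## Working session

There is one attempt and no reset: what is moved stays moved. The work goes in short steps, Python scripts to look and compute and a tool call to move; the robot and the scene stay as the last step left them, time stands still between calls to the robot, and variables do not carry over. Pictures are saved under pics/ and viewed, and the job is handed in when it is done.

Besides the shell and the picture viewer there is one more tool, called after "Emit:" as name([rows], argument=value, ...), one row to a line, values as JSON. send_rows: Moves the arm, as the interface text tells. Its arguments: {"type":"object","properties":{"series":{"type":"array"},"hand":{"type":"number"},"squeeze":{"type":"number"}},"required":["series"]}

```bash
mkdir -p pics; ls
python3 - <<'E'
from plant import readout, get_image, camera_params
import cv2
print(readout.get_obs())
for n in ("scene","top","wrist"):
    im=get_image(n); cv2.imwrite(f"pics/{n}0.png",im[:,:,::-1]); print(n,camera_params(n))
E
```

```text
pics
{'t': 0.0, 'joint_positions': array([ 1.25351198,  0.61591648, -0.0126421 ,  1.42492897,  0.00809989,
        1.10336712, -0.04040274]), 'qvel': array([-7.41843379e-05, -1.66291565e-04,  1.32408378e-03, -9.89436101e-04,
        5.75670232e-07,  8.32596141e-04,  1.85348700e-04]), 'tau': array([-8.75885962e-05, -4.69219279e+01,  2.58949371e-01, -1.71036476e+01,
        9.88787360e-03,  9.60635341e-03, -2.73359042e-06]), 'ee_pos': array([ 0.1862907 , -0.62239518,  0.40352929]), 'orientation': array([-3.13902276e+00,  2.21143719e-05,  2.90869340e-01]), 'ft_force': array([-0.18334502, -0.3360376 ,  0.38244229]), 'wrist_torque': array([ 0.0205524 , -0.01843164, -0.02533124]), 'width': 0.08523526930304247}
scene {'mtx': array([[463.81711742,   0.        , 279.95527453],
       [  0.        , 463.81711742, 215.92075865],
       [  0.        ,   0.        ,   1.        ]]), 'distortion': array([-0.02700411,  0.        ,  0.        ,  0.        ,  0.        ]), 'xyz': array([ 0.94056043, -0.4255081 ,  1.0656174 ]), 'rotation': array([ 0.51795551, -0.01167624,  0.64655177])}
top {'mtx': ar
[... 256 characters left out ...]
25433, -0.00217135,  1.13240627]), 'rotation': array([ 0.06844954,  0.01710343, -1.55766818])}
wrist {'mtx': array([[343.07720831,   0.        , 282.70955385],
       [  0.        , 343.07720831, 207.5879071 ],
       [  0.        ,   0.        ,   1.        ]]), 'distortion': array([0.01293846, 0.        , 0.        , 0.        , 0.        ]), 'hand_eye': array([[ 5.46248857e-04,  9.51115586e-01,  3.08834653e-01,
         8.00258586e-02],
       [ 9.99998960e-01, -9.31856241e-04,  1.10108987e-03,
         5.80804333e-05],
       [ 1.33505323e-03,  3.08833730e-01, -9.51115106e-01,
         3.13892248e-02],
       [ 0.00000000e+00,  0.00000000e+00,  0.00000000e+00,
         1.00000000e+00]])}
```

View pics/scene0.png

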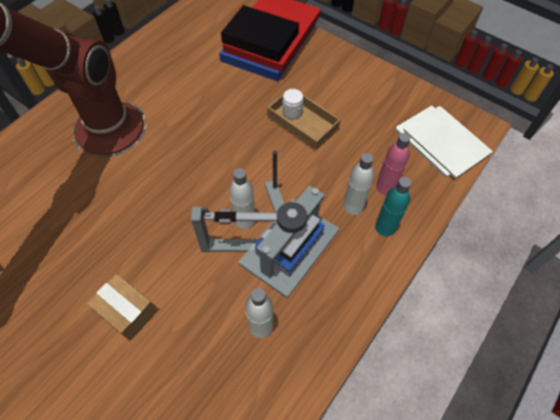

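View pics/top0.png

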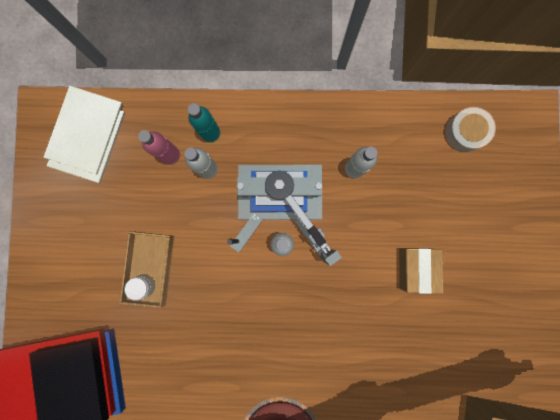

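View pics/wrist0.png

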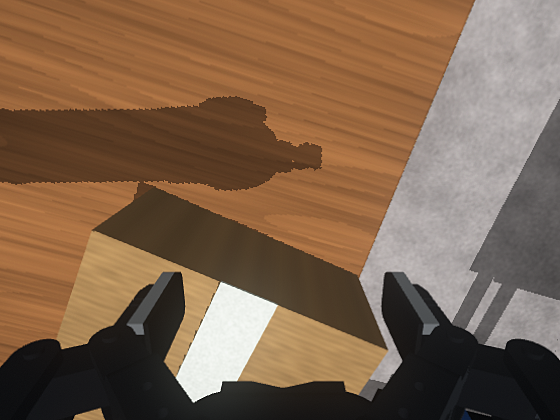

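```bash
cat > h.py <<'E'
import numpy as np, cv2
from scipy.spatial.transform import Rotation as R
from plant import readout, get_image, camera_params
def cam(n,obs=None):
    p=camera_params(n)
    if n=="wrist":
        obs=obs or readout.get_obs()
        T=np.eye(4);T[:3,:3]=R.from_euler('xyz',obs['orientation']).as_matrix();T[:3,3]=obs['ee_pos']
        W=T@p['hand_eye'];return p['mtx'],p['distortion'],W[:3,:3],W[:3,3]
    return p['mtx'],p['distortion'],R.from_euler('xyz',p['rotation']).as_matrix(),np.array(p['xyz'])
def ray(c,uv):
    K,D,Rm,o=c
    q=cv2.undistortPoints(np.array([[uv]],float),K,D)[0,0]
    return o,Rm@np.array([q[0],-q[1],-1.])
def onz(c,uv,z):
    o,d=ray(c,uv);return o+d*(z-o[2])/d[2]
def proj(c,P):
    K,D,Rm,o=c
    p=(np.atleast_2d(P)-o)@Rm
    p=p*[1,-1,-1]
    return cv2.projectPoints(p,np.zeros(3),np.zeros(3),K,D)[0][:,0]
def tri(c1,u1,c2,u2):
    o1,d1=ray(c1,u1);o2,d2=ray(c2,u2)
    A=np.stack([d1,-d2],1);s=np.linalg.lstsq(A,o2-o1,rcond=None)[0]
    a,b=o1+d1*s[0],o2+d2*s[1];return (a+b)/2,np.linalg.norm(a-b)
def snap(n,name,crop=None,k=1):
    obs=readout.get_obs();im=get_image(n)[:,:,::-1].copy()
    cv2.imwrite(f'pics/raw_{name}.png',im)
    v=im if crop is None else im[crop[1]:crop[3],crop[0]:crop[2]]
    cv2.imwrite(f'pics/{name}.png',cv2.resize(v,None,fx=k,fy=k,interpolation=cv2.INTER_CUBIC));return obs,im
E
python3 - <<'E'
import cv2
t=cv2.imread('pics/top0.png');s=cv2.imread('pics/scene0.png')
cv2.imwrite('pics/tc.png',cv2.resize(t[150:310,110:350],None,fx=3.3,fy=3.3,interpolation=2))
cv2.imwrite('pics/sc.png',cv2.resize(s[80:300,180:430],None,fx=2.7,fy=2.7,interpolation=2))
E
```

```text
(no output)
```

View pics/tc.png

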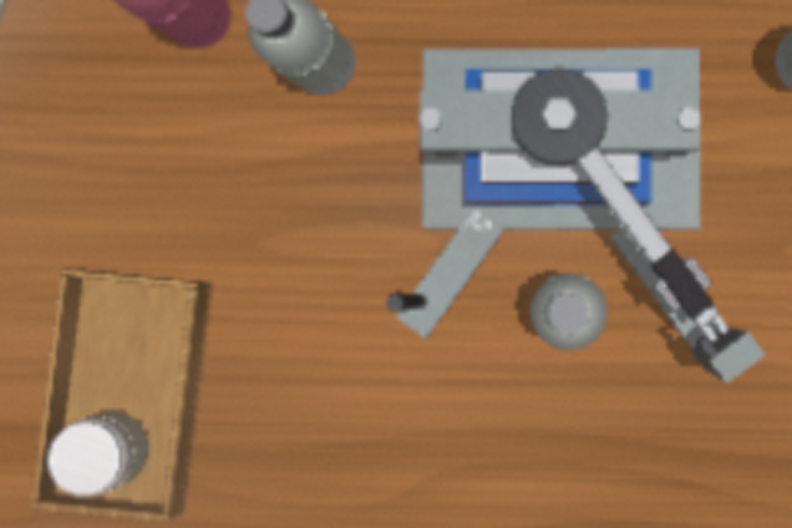

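View pics/sc.png

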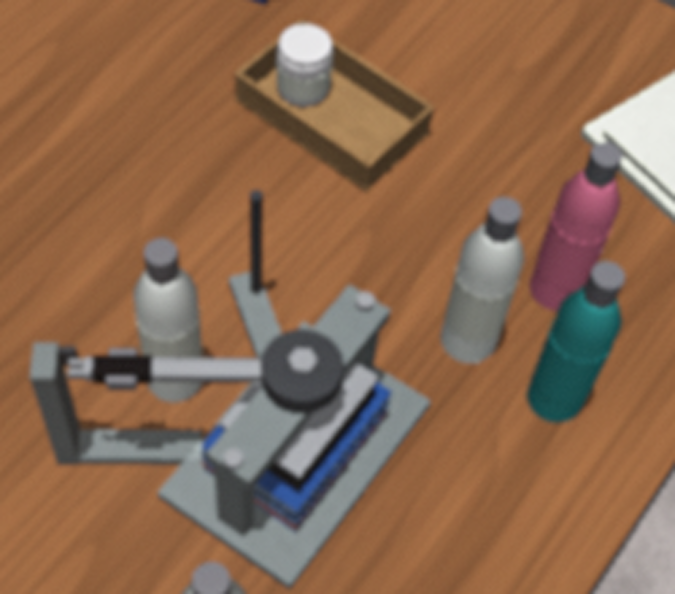

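Run:
```python
from h import *
t=cam('top');s=cam('scene')
np.set_printoptions(precision=4,suppress=True)
T=lambda x,y:(x/3.3+110-.35,y/3.3+150-.35)
S=lambda x,y:(x/2.7+180-.3,y/2.7+80-.3)
for n,a,b,z in [('cap',(568,312),(160,247),.215),('hex',(559,112),(302,359),.174),('pin',(398,302),(256,194),.166)]:
    print(n,onz(t,T(*a),z),onz(s,S(*b),z),tri(t,T(*a),s,S(*b)))
sp=onz(t,T(559,112),.174)
k=onz(t,T(737,356),.168);g=onz(t,T(684,283),.162)
print('keeper',k,k-sp,np.linalg.norm((k-sp)[:2]),'grip',g,np.linalg.norm((g-sp)[:2]))
for p in(k,g): print(np.arctan2(*(p-sp)[1::-1]))
u=[onz(t,T(*c),.045) for c in[(65,272),(203,282),(172,513),(37,502)]];print(np.array(u),np.mean(u,0))
print([np.linalg.norm(u[i]-u[i-1]) for i in range(4)])
# other cap tops + feet
print('can',onz(t,T(87,457),.07))
print('press base corners',[onz(t,T(*c),.012)[:2] for c in[(423,49),(700,49),(700,228),(423,228)]])
```

```text
cap [0.519  0.0012 0.215 ] [0.5145 0.0035 0.215 ] (array([0.5186, 0.0006, 0.2218]), np.float64(0.0016210534070958062))
hex [0.66   0.0095 0.174 ] [0.6582 0.0086 0.174 ] (array([0.6592, 0.0088, 0.175 ]), np.float64(0.0018877456785665098))
pin [0.5236 0.1225 0.166 ] [0.5214 0.1254 0.166 ] (array([0.5238, 0.1219, 0.1715]), np.float64(0.00035793328310690397))
keeper [ 0.4889 -0.1182  0.168 ] [-0.1711 -0.1277 -0.006 ] 0.21348491791784216 grip [ 0.5398 -0.0811  0.162 ] 0.150544257319627
-2.5006537301732097
-2.4961018256401015
[[0.5428 0.4058 0.045 ]
 [0.5361 0.295  0.045 ]
 [0.3535 0.3134 0.045 ]
 [0.361  0.4203 0.045 ]] [0.4484 0.3586 0.045 ]
[np.float64(0.1823703130457184), np.float64(0.11099089468921595), np.float64(0.18346491896065026), np.float64(0.10719172423827399)]
can [0.3997 0.3735 0.07  ]
press base corners [array([0.7326, 0.1258]), array([ 0.735 , -0.1053]), array([ 0.5858, -0.1062]), array([0.5829, 0.1229])]
```

```bash
cat >> h.py <<'E'
def to(xyz,yaw,obs=None):
    obs=obs or readout.get_obs()
    A=R.from_euler('xyz',obs['orientation']);B=R.from_euler('xyz',[np.pi,0,yaw])
    d=A.inv().apply(np.array(xyz)-obs['ee_pos'])*1000
    r=(A.inv()*B).as_rotvec(degrees=True)
    return np.round(d,1).tolist(),np.round(r,2).tolist()
E
python3 - <<'E'
from h import *
print(to([.518,.001,.43],.64)); print(to([.3,-.42,.45],.45))
E
```

```text
([496.5, -502.2, -25.2], [-0.11, -0.02, -20.0])
([167.0, -161.5, -45.9], [-0.11, -0.01, -9.12])
```

Emit:
send_rows([
  [[40,-40,-20],[0,0,-3]],
  [[82,-82,-30],[0,0,-6]],
  [[125,-125,-40],[0,0,-9]],
  [[168,-168,-40],[0,0,-12]],
  [[210,-210,-40],[0,0,-15]],
], hand=1, squeeze=40)

```text
t: 0.78
ee_pos: [0.328, -0.3593, 0.4448]
orientation: [3.141, -0.0, 0.555]
ft_force: [1.3, 0.0, 0.8]
width: 0.0854
```

Run:
```python
from h import *
print(to([.518,.001,.43],.64))
```

```text
([351.2, -206.2, 14.9], [0.02, -0.02, -4.89])
```

Emit:
send_rows([
  [[50,-29,0],[0,0,-1]],
  [[100,-59,0],[0,0,-2]],
  [[150,-88,0],[0,0,-3]],
  [[200,-118,0],[0,0,-4]],
  [[250,-147,5],[0,0,-5]],
])

```text
t: 1.4
ee_pos: [0.4636, -0.1033, 0.44]
orientation: [3.141, -0.001, 0.64]
ft_force: [0.5, -0.4, -0.2]
width: 0.0854
```

Run:
```python
from h import *
snap('wrist','w1')
print(to([.518,.001,.43],.64))
```

```text
([98.9, -44.4, 10.5], [-0.21, -0.46, 0.83])
```

View pics/w1.png

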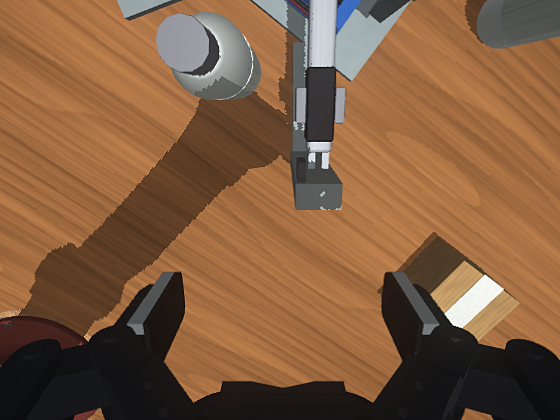

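Run:
```python
from h import *
obs=readout.get_obs();c=cam('wrist');print(obs['ee_pos'],obs['orientation'])
print('cap',onz(c,(187,43),.215),'grip',onz(c,(320,104),.162),'keeper',onz(c,(319,196),.168),'handle',onz(c,(322,5),.161))
```

```text
[ 0.46648493 -0.0945133   0.43959677] [-3.13803853 -0.00797353  0.6545201 ]
cap [0.52146934 0.01052715 0.215     ] grip [ 0.54267663 -0.06717556  0.162     ] keeper [ 0.49244658 -0.10677339  0.168     ] handle [ 0.5898849  -0.03006371  0.161     ]
```

Run:
```python
from h import *
obs,im=snap('wrist','w2',(120,0,400,230),2.6)
print(obs['ee_pos'],obs['orientation'],obs['qvel'].round(3)); o2=readout.get_obs();print(o2['ee_pos'])
```

```text
[ 0.46648493 -0.0945133   0.43959677] [-3.13803853 -0.00797353  0.6545201 ] [ 0.054 -0.02  -0.001  0.021 -0.026  0.02   0.17 ]
[ 0.46508864 -0.09778231  0.43955022]
```

View pics/w2.png

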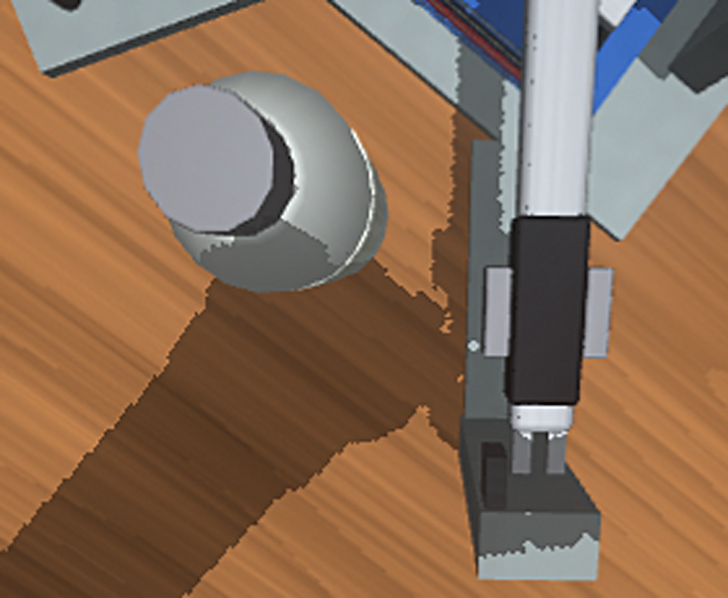

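Run:
```python
from h import *
o={'ee_pos':np.array([ 0.46648493,-0.0945133,0.43959677]),'orientation':np.array([-3.13803853,-0.00797353,0.6545201])}
c=cam('wrist',o)
f=lambda x,y:(x/2.6+120-.3,y/2.6-.3)
print('cap',onz(c,f(206,158),.215),'grip',onz(c,f(548,312),.162),onz(c,f(548,312),.154),'keeper',onz(c,f(540,545),.168),'h',onz(c,f(557,80),.161))
o={'ee_pos':np.array([ 0.4636,-0.1033,0.44]),'orientation':np.array([3.141,-.001,.640])}
c=cam('wrist',o)
print('cap',onz(c,(187,43),.215),'grip',onz(c,(320,104),.162))
print(to([.518,.001,.365],.64))
```

```text
cap [0.51828872 0.00115769 0.215     ] grip [ 0.53903813 -0.07960465  0.162     ] [ 0.5393234  -0.08069879  0.154     ] keeper [ 0.4883447  -0.11812265  0.168     ] h [ 0.58340338 -0.04545858  0.161     ]
cap [ 0.5194292  -0.00090817  0.215     ] grip [ 0.53931556 -0.07914986  0.162     ]
([101.7, -46.0, 75.1], [-0.17, -0.25, 0.78])
```

Emit:
send_rows([
  [[50,-23,10],[0,0,0]],
  [[101,-46,10],[0,0,0]],
  [[101,-46,30],[0,0,0]],
  [[101,-46,50],[0,0,0]],
  [[101,-46,50],[0,0,0]],
])

```text
t: 2.12
ee_pos: [0.5159, -0.0082, 0.3882]
orientation: [-3.139, 0.004, 0.64]
ft_force: [0.6, -0.6, 0.6]
width: 0.0851
```

Run:
```python
from h import *
snap('wrist','w3');snap('scene','s3',(140,60,400,260),3)
print(readout.get_obs()['qvel'].round(2),to([.518,.001,.36],.64))
```

```text
[ 0.   -0.01 -0.   -0.02 -0.   -0.   -0.  ] ([6.6, -6.5, 30.1], [0.01, -0.01, -0.05])
```

View pics/w3.png

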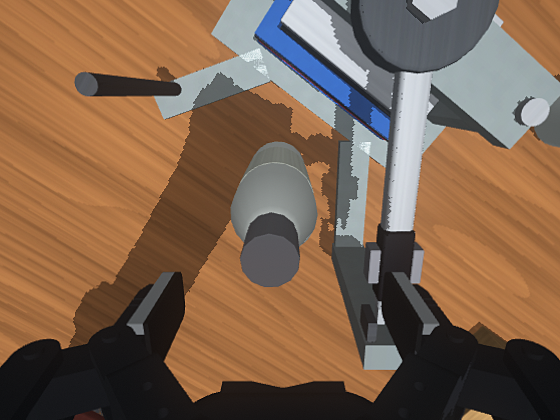

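View pics/s3.png

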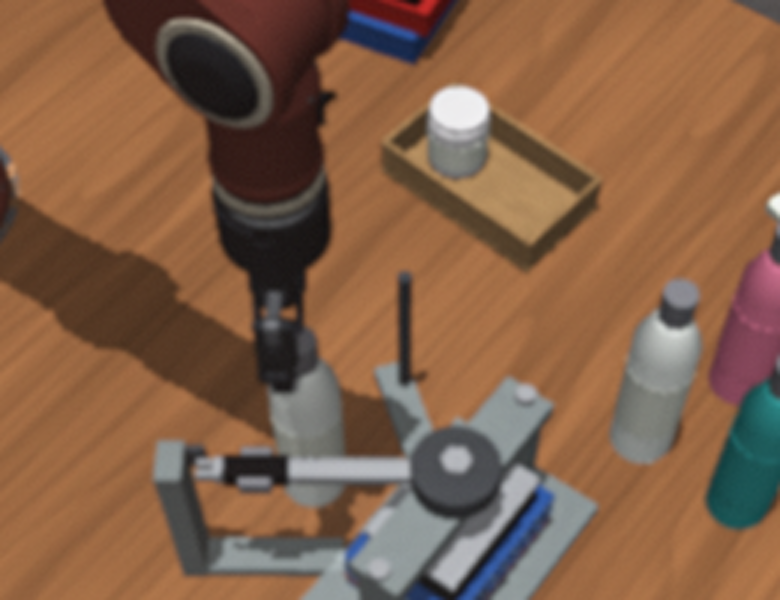

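Emit:
send_rows([
  [[6,-6,0],[0,0,0]],
  [[6,-6,12],[0,0,0]],
  [[6,-6,23],[0,0,0]],
  [[6,-6,30],[0,0,0]],
  [[6,-6,30],[0,0,0]],
])

```text
t: 2.85
ee_pos: [0.5175, 0.0005, 0.3588]
orientation: [-3.14, 0.002, 0.64]
ft_force: [-0.4, -0.3, 0.4]
width: 0.0851
```

Run:
```python
from h import *
snap('wrist','w4');
print(readout.get_obs()['qvel'].round(2),readout.get_obs()['ft_force'],to([.518,.001,.36],.64))
```

```text
[ 0.   -0.01 -0.   -0.01 -0.    0.   -0.  ] [0.39939853 0.00134313 0.68990066] ([0.5, -0.2, -0.6], [-0.03, 0.03, -0.01])
```

View pics/w4.png

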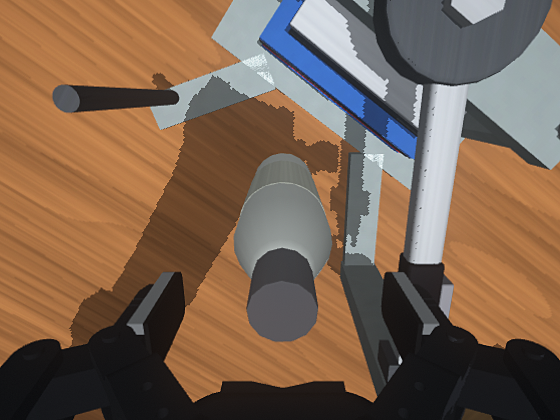

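Emit:
send_rows([
  [[0,0,0],[0,0,0]],
  [[0,0,0],[0,0,0]],
  [[0,0,0],[0,0,0]],
  [[0,0,0],[0,0,0]],
  [[0,0,0],[0,0,0]],
], hand=-1, squeeze=50)

```text
t: 3.52
ee_pos: [0.5179, 0.0008, 0.3602]
orientation: [3.141, -0.001, 0.64]
ft_force: [-1.4, 0.9, 3.4]
width: 0.0265
```

Run:
```python
from h import *
snap('wrist','w5');
print(readout.get_obs()['ft_force'],readout.get_obs()['width'])
```

```text
[0.21689399 0.17777019 2.66141157] 0.02663583867764189
```

View pics/w5.png

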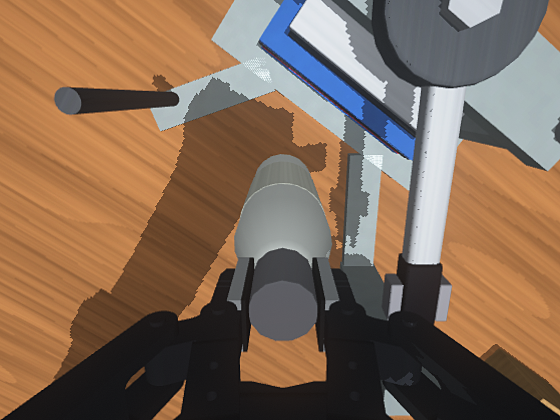

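Emit:
send_rows([
  [[0,0,-5],[0,0,0]],
  [[0,0,-20],[0,0,0]],
  [[0,0,-45],[0,0,0]],
  [[0,0,-75],[0,0,0]],
  [[0,0,-100],[0,0,0]],
], squeeze=70)

```text
t: 4.2
ee_pos: [0.5175, 0.0006, 0.4614]
orientation: [3.141, -0.001, 0.64]
ft_force: [0.0, 0.2, -3.2]
width: 0.0258
```

Run:
```python
from h import *
snap('wrist','w6');
print(readout.get_obs()['ft_force'],readout.get_obs()['width'])
for p in([.455,.03,.48],[.44,.12,.48],[.45,.25,.48],[.493,.3545,.48]): print(to(p,.64))
```

```text
[ 0.52839951 -0.60235432 -1.09002353] 0.025881441084374644
([-33.2, -61.1, -15.7], [0.25, -0.34, -0.01])
([8.5, -142.2, -15.8], [0.25, -0.34, -0.01])
([94.1, -240.5, -15.7], [0.25, -0.34, -0.01])
([191.0, -298.7, -15.4], [0.25, -0.34, -0.01])
```

View pics/w6.png

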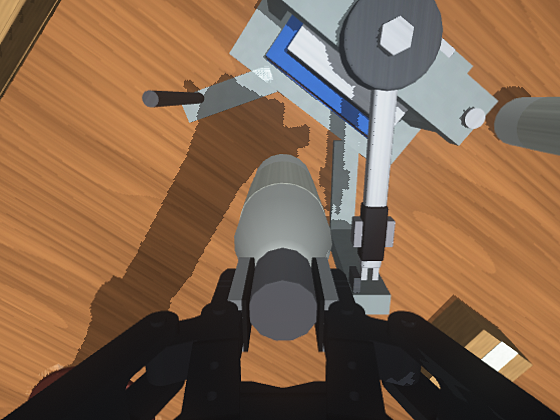

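Emit:
send_rows([
  [[-10,-18,-16],[0,0,0]],
  [[-33,-61,-16],[0,0,0]],
  [[-20,-90,-16],[0,0,0]],
  [[0,-125,-16],[0,0,0]],
  [[20,-160,-16],[0,0,0]],
])

```text
t: 4.88
ee_pos: [0.4376, 0.1418, 0.4757]
orientation: [3.141, 0.0, 0.639]
ft_force: [-0.2, -0.4, -2.8]
width: 0.026
```

Run:
```python
from h import *
for p in([.45,.25,.48],[.493,.3545,.48]): print(to(p,.64))
```

```text
([74.5, -79.5, -4.3], [0.01, 0.01, -0.05])
([171.3, -137.7, -4.3], [0.01, 0.01, -0.05])
```

Emit:
send_rows([
  [[30,-35,-3],[0,0,0]],
  [[70,-70,-3],[0,0,0]],
  [[110,-100,-3],[0,0,0]],
  [[148,-122,-3],[0,0,0]],
  [[165,-132,-3],[0,0,0]],
])

```text
t: 5.5
ee_pos: [0.4916, 0.3479, 0.4778]
orientation: [-3.14, 0.001, 0.643]
ft_force: [0.5, -0.7, -3.5]
width: 0.026
```

Emit:
send_rows([
  [[0,0,0],[0,0,0]],
  [[0,0,0],[0,0,0]],
])

```text
t: 5.75
ee_pos: [0.4917, 0.3442, 0.4783]
orientation: [3.14, 0.002, 0.639]
ft_force: [-0.4, -0.0, -3.2]
width: 0.0263
```

Run:
```python
from h import *
snap('top','t7',(80,130,350,330),2.9);snap('scene','s7',(180,0,430,200),3);snap('wrist','w7')
print(readout.get_obs()['ee_pos'],readout.get_obs()['qvel'].round(2),to([.493,.3545,.48],.64))
```

```text
[0.49181111 0.34410661 0.47901252] [-0.    0.   -0.   -0.01 -0.   -0.   -0.  ] ([7.1, -7.6, -1.0], [0.05, 0.01, -0.09])
```

View pics/t7.png

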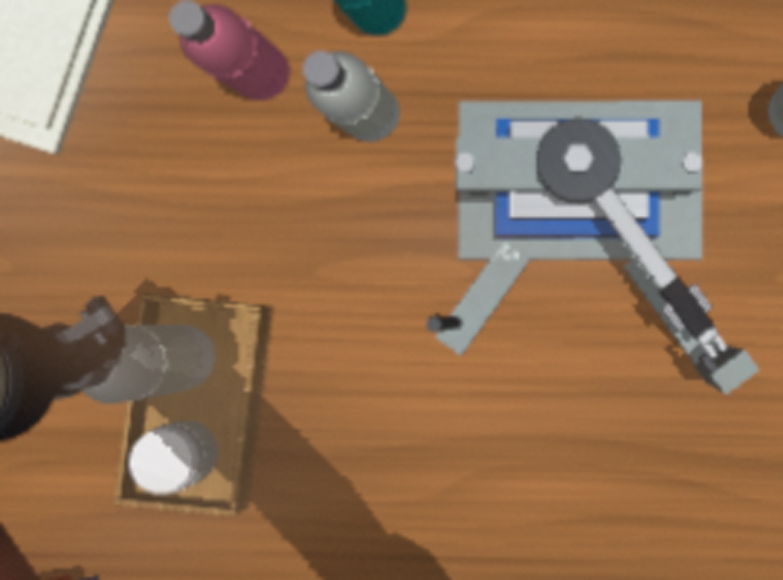

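View pics/s7.png

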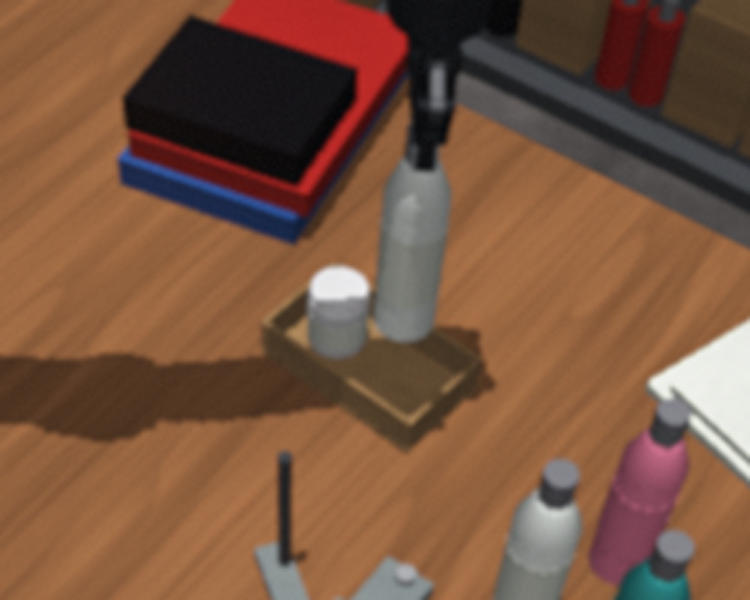

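View pics/w7.png

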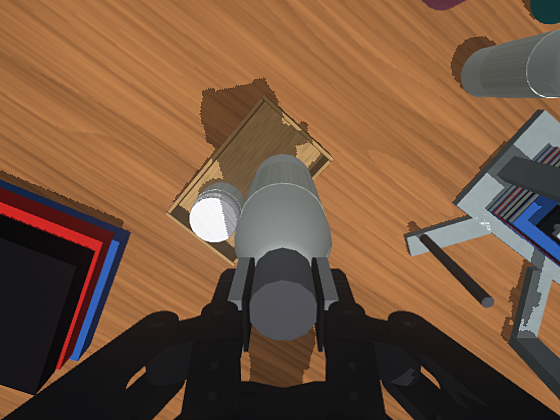

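Run:
```python
from h import *
t=cam('top');s=cam('scene')
S=lambda x,y:(x/3+180-.3,y/3-.3); T=lambda x,y:(x/2.9+80-.3,y/2.9+130-.3)
for a in [(264,325),(405,420),(484,366)]: print(onz(s,S(*a),.045))
u=[onz(t,T(*a),.045) for a in [(140,298),(271,306),(241,513),(119,503)]];print(np.array(u),np.mean(u,0))
print(proj(t,[[.4917,.3441,.118]])) 
w=cv2.imread('pics/raw_w7.png');c=cam('wrist')
for z in(.045,): print([onz(c,p,z)[:2] for p in[(265,97),(333,157),(167,211)]])
```

```text
[0.35249962 0.31391189 0.045     ]
[0.52894546 0.30113913 0.045     ]
[0.55130062 0.40153929 0.045     ]
[[0.54176167 0.40936124 0.045     ]
 [0.53585313 0.28974099 0.045     ]
 [0.34975046 0.31053269 0.045     ]
 [0.35749025 0.42046877 0.045     ]] [0.44621388 0.35752593 0.045     ]
[[142.49634391 252.86368157]]
[array([0.54361807, 0.40685774]), array([0.53681605, 0.30347584]), array([0.36243181, 0.42581987])]
```

Emit:
send_rows([
  [[4,-4,0],[0,0,0]],
  [[7,-7,20],[0,0,0]],
  [[7,-7,45],[0,0,0]],
  [[7,-7,70],[0,0,0]],
  [[7,-7,85],[0,0,0]],
])

```text
t: 6.52
ee_pos: [0.4931, 0.355, 0.3926]
orientation: [-3.142, 0.002, 0.64]
ft_force: [-0.4, -0.7, -2.6]
width: 0.0266
```

Emit:
send_rows([
  [[0,0,8],[0,0,0]],
  [[0,0,16],[0,0,0]],
  [[0,0,22],[0,0,0]],
  [[0,0,25],[0,0,0]],
  [[0,0,25],[0,0,0]],
])

```text
t: 7.15
ee_pos: [0.4932, 0.3552, 0.3688]
orientation: [3.142, -0.0, 0.64]
ft_force: [0.6, -0.2, -2.5]
width: 0.0261
```

Run:
```python
from h import *
snap('wrist','w8');snap('scene','s8',(180,0,430,200),3)
print(readout.get_obs()['ee_pos'],readout.get_obs()['ft_force'],to([.493,.354,.366],.64))
```

```text
[0.49328386 0.35526037 0.3691138 ] [ 0.07173882  0.47175086 -2.63680726] ([-1.0, 0.8, 3.1], [-0.0, -0.05, -0.01])
```

View pics/w8.png

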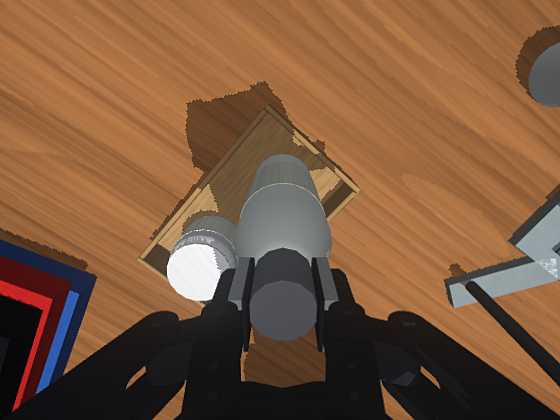

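View pics/s8.png

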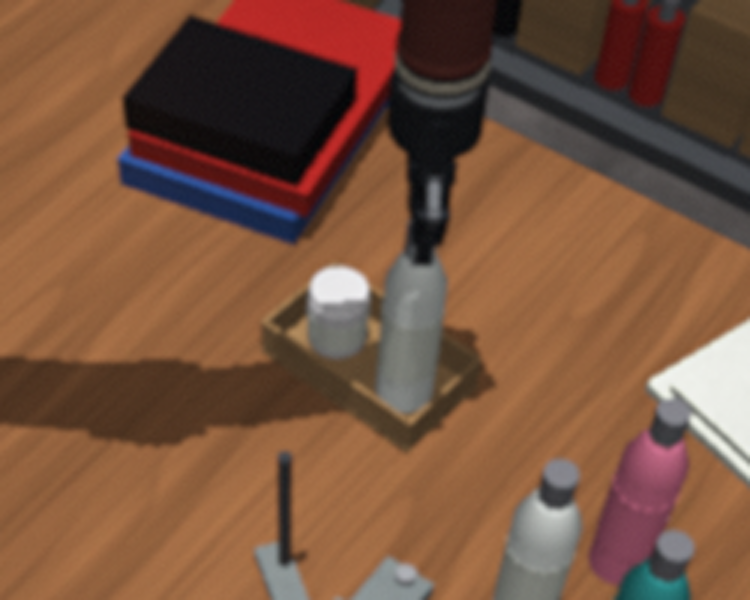

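Bottle inside the tray beside the can, not yet touching down (force still −2.6 N). Lowering the last few mm.

Emit:
send_rows([
  [[0,0,1],[0,0,0]],
  [[0,0,2],[0,0,0]],
  [[0,0,3],[0,0,0]],
  [[0,0,4],[0,0,0]],
  [[0,0,4],[0,0,0]],
])

```text
t: 7.88
ee_pos: [0.4933, 0.3553, 0.3653]
orientation: [-3.142, -0.001, 0.64]
ft_force: [0.2, -0.7, -0.3]
width: 0.0261
```

Emit:
send_rows([
  [[0,0,0.5],[0,0,0]],
  [[0,0,1],[0,0,0]],
])

```text
t: 8.12
ee_pos: [0.4934, 0.3555, 0.3653]
orientation: [3.142, -0.002, 0.64]
ft_force: [-0.7, -1.3, 7.6]
width: 0.026
```

Emit:
send_rows([
  [[0,0,0],[0,0,0]],
  [[0,0,0],[0,0,0]],
  [[0,0,0],[0,0,0]],
  [[0,0,-10],[0,0,0]],
  [[0,0,-40],[0,0,0]],
], hand=1)

```text
t: 8.75
ee_pos: [0.4931, 0.3548, 0.4031]
orientation: [3.142, 0.004, 0.64]
ft_force: [0.0, 0.5, -0.3]
width: 0.0853
```

Emit:
send_rows([
  [[0,0,-30],[0,0,0]],
  [[0,0,-60],[0,0,0]],
])

```text
t: 9.0
ee_pos: [0.4931, 0.3552, 0.4655]
orientation: [-3.141, -0.001, 0.64]
ft_force: [0.8, -0.1, 0.9]
width: 0.0853
```

Run:
```python
from h import *
snap('wrist','w9')
print(readout.get_obs()['ee_pos'],readout.get_obs()['width'],to([.5375,-.0805,.42],.635),to([.5,.15,.44],.635))
```

```text
[0.49349562 0.35591247 0.470228  ] 0.08531563744812429 ([-225.7, 376.4, 47.8], [-0.04, -0.57, 0.27]) ([-118.0, 169.1, 29.0], [-0.04, -0.57, 0.27])
```

View pics/w9.png

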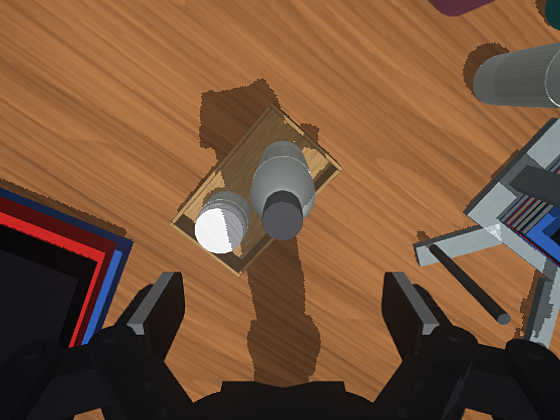

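Emit:
send_rows([
  [[-24,40,0],[0,0,0]],
  [[-50,84,0],[0,0,0]],
  [[-76,127,0],[0,0,0]],
  [[-102,171,0],[0,0,0]],
  [[-128,214,10],[0,0,0]],
])

```text
t: 9.68
ee_pos: [0.5185, 0.1056, 0.4549]
orientation: [3.14, -0.003, 0.64]
ft_force: [0.7, 0.3, -0.6]
width: 0.0854
```

Emit:
send_rows([
  [[-24,40,5],[0,0,0]],
  [[-50,84,10],[0,0,0]],
  [[-76,127,20],[0,0,0]],
  [[-94,155,30],[0,0,0]],
  [[-94,155,40],[0,0,0]],
])

```text
t: 10.3
ee_pos: [0.5355, -0.0771, 0.4135]
orientation: [3.14, 0.001, 0.633]
ft_force: [0.4, -0.4, 0.9]
width: 0.0855
```

Run:
```python
from h import *
snap('wrist','w10')
print(readout.get_obs()['ee_pos'],readout.get_obs()['qvel'].round(2),to([.5393,-.0807,.42],.641))
```

```text
[ 0.53505703 -0.07448415  0.41219398] [-0.04 -0.01 -0.05  0.   -0.02  0.04  0.  ] ([-0.3, 7.5, -7.8], [-0.1, 0.09, -0.22])
```

View pics/w10.png

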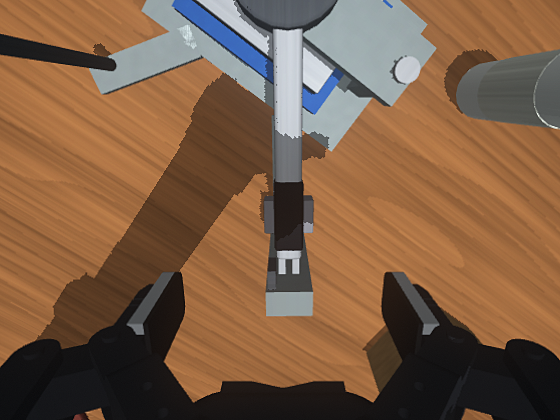

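Run:
```python
from h import *
obs,im=snap('wrist','w11',(200,0,370,330),1.8)
print(obs['ee_pos'],obs['orientation'],readout.get_obs()['qvel'].round(2))
import json;json.dump({k:obs[k].tolist() for k in('ee_pos','orientation')},open('o11.json','w'))
```

```text
[ 0.53505703 -0.07448415  0.41219398] [-3.13984663e+00  1.52898610e-03  6.37096543e-01] [-0.02 -0.02 -0.03 -0.02 -0.    0.01  0.  ]
```

View pics/w11.png

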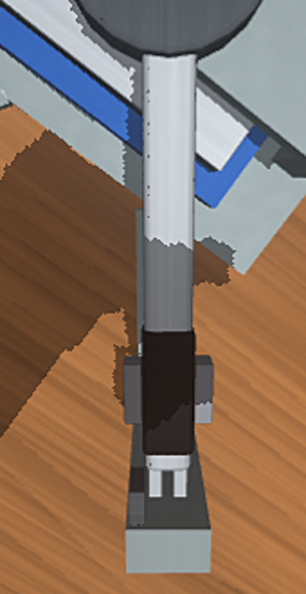

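Run:
```python
from h import *
import json
o=json.load(open('o11.json'));o={k:np.array(v) for k,v in o.items()}
c=cam('wrist',o);f=lambda x,y:(x/1.8+200-.3,y/1.8-.3)
g1=onz(c,f(168.5,388),.161);a=onz(c,f(169.5,70),.161);b=onz(c,f(169,330),.1625);e=onz(c,f(168,455),.1625);k=onz(c,f(168.5,551),.168)
print(g1,a,b,e,(b+e)/2,np.linalg.norm(b-e),k)
d=a-e;print('yaw',np.arctan2(d[1],d[0])); 
print(to([.5393,-.0807,.42],.641), readout.get_obs()['ee_pos'])
```

```text
[ 0.5414289  -0.07829191  0.161     ] [ 0.62803797 -0.01321013  0.161     ] [ 0.5597327 -0.0646347  0.1625   ] [ 0.51973474 -0.09439377  0.1625    ] [ 0.53973372 -0.07951424  0.1625    ] 0.049854174522721124 [ 0.48830434 -0.1182018   0.168     ]
yaw 0.6432423152962364
([-1.4, 8.8, -7.1], [-0.13, 0.04, -0.05]) [ 0.53514223 -0.07279762  0.41290757]
```

Emit:
send_rows([
  [[0,4,0],[0,0,0]],
  [[-1,8,10],[0,0,0]],
  [[-1,8,35],[0,0,0]],
  [[-1,8,60],[0,0,0]],
  [[-1,8,70],[0,0,0]],
])

```text
t: 11.02
ee_pos: [0.5391, -0.0801, 0.3422]
orientation: [-3.14, 0.002, 0.641]
ft_force: [-0.1, -0.2, 0.3]
width: 0.0855
```

Emit:
send_rows([
  [[0,0,0],[0,0,0]],
])

```text
t: 11.15
ee_pos: [0.5395, -0.0802, 0.3433]
orientation: [-3.141, 0.001, 0.641]
ft_force: [1.1, 0.9, 0.3]
width: 0.0853
```

Run:
```python
from h import *
snap('wrist','w12')
print(readout.get_obs()['ee_pos'],readout.get_obs()['qvel'].round(2),to([.5395,-.0802,.309],.642))
```

```text
[ 0.53975112 -0.08017716  0.34405302] [ 0.   -0.02 -0.   -0.01 -0.   -0.   -0.  ] ([-0.2, -0.1, 35.1], [0.02, -0.03, -0.1])
```

View pics/w12.png

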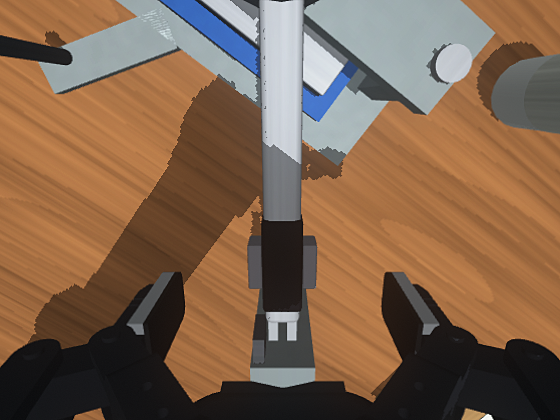

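Emit:
send_rows([
  [[0,0,10],[0,0,0]],
  [[0,0,22],[0,0,0]],
  [[0,0,32],[0,0,0]],
  [[0,0,35],[0,0,0]],
  [[0,0,35],[0,0,0]],
])

```text
t: 11.82
ee_pos: [0.5394, -0.0804, 0.3084]
orientation: [-3.141, 0.0, 0.64]
ft_force: [-0.8, -0.5, -0.1]
width: 0.0856
```

Emit:
send_rows([
  [[0,0,0],[0,0,0]],
  [[0,0,0],[0,0,0]],
  [[0,0,0],[0,0,0]],
  [[0,0,0],[0,0,0]],
  [[0,0,0],[0,0,0]],
], hand=-1, squeeze=50)

```text
t: 12.45
ee_pos: [0.5392, -0.0798, 0.3097]
orientation: [-3.141, 0.0, 0.64]
ft_force: [-1.7, 1.0, 5.3]
width: 0.0203
```

Run:
```python
from h import *
snap('wrist','w13')
o=readout.get_obs();print(o['ee_pos'],o['ft_force'],o['width'],o['orientation'])
# stroke plan: from current pose, rotate cw about spindle by a
sp=np.array([.6595,.009]);
def plan(a0,angs,o):
    for a in angs:
        d=np.array([-np.cos(.642-a),-np.sin(.642-a)])*.15
        print(a,to([sp[0]+d[0],sp[1]+d[1],.309],.642-a,o))
plan(0,[.1,.25,.4,.55,.7,.85,1.,1.15,1.25],o)
```

```text
[ 0.53920241 -0.07982446  0.30968184] [-2.37128302  0.01455942  5.45378936] 0.020416707737593704 [-3.14112130e+00  2.47422513e-05  6.40493011e-01]
0.1 ([0.3, -14.1, 0.7], [-0.03, 0.0, 5.64])
0.25 ([4.1, -36.2, 0.7], [-0.03, 0.0, 14.24])
0.4 ([11.3, -57.5, 0.7], [-0.03, 0.01, 22.83])
0.55 ([21.5, -77.5, 0.7], [-0.03, 0.01, 31.43])
0.7 ([34.7, -95.8, 0.7], [-0.03, 0.01, 40.02])
0.85 ([50.4, -111.9, 0.7], [-0.02, 0.01, 48.62])
1.0 ([68.3, -125.4, 0.7], [-0.02, 0.01, 57.21])
1.15 ([88.1, -136.2, 0.7], [-0.02, 0.02, 65.8])
1.25 ([102.0, -141.6, 0.7], [-0.02, 0.02, 71.53])
```

View pics/w13.png

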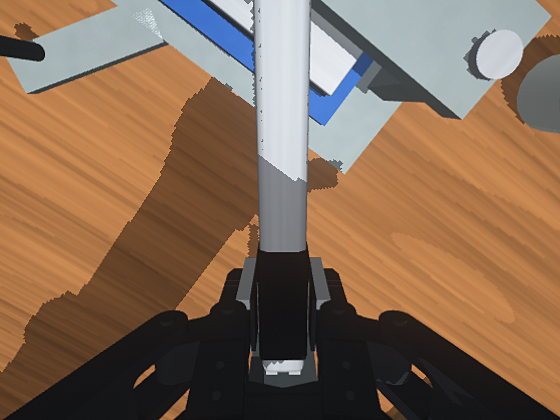

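Emit:
send_rows([
  [[0.3,-9,0],[0,0,3.4]],
  [[2.4,-26.9,0],[0,0,10.3]],
  [[7.6,-47.2,0],[0,0,18.3]],
  [[15.6,-66.6,0],[0,0,26.4]],
  [[26.2,-84.7,0],[0,0,34.4]],
])

```text
t: 13.12
ee_pos: [0.5095, 0.0026, 0.3097]
orientation: [3.139, -0.0, 0.036]
ft_force: [-1.1, -2.5, 4.4]
width: 0.0203
```

```bash
cat >> h.py <<'E'
sp=np.array([.6595,.009])
def ang(o):
    v=o['ee_pos'][:2]-sp
    return .642-np.arctan2(-v[1],-v[0]), np.linalg.norm(v), .642-o['orientation'][2]
def plan(angs,o=None):
    o=o or readout.get_obs()
    print('now',ang(o),'f',o['ft_force'].round(1),'w',o['width'],'z',o['ee_pos'][2])
    for a in angs:
        d=np.array([-np.cos(.642-a),-np.sin(.642-a)])*.15
        print(a,to([sp[0]+d[0],sp[1]+d[1],.309],.642-a,o))
E
python3 - <<'E'
from h import *
snap('wrist','w14')
plan([.7,.8,.95,1.1,1.2,1.25])
E
```

```text
now (np.float64(0.6222220098772422), np.float64(0.15013381498044975), np.float64(0.6059146230611828)) f [-1.9 -2.1  5.9] w 0.02023899222332629 z 0.3096787084442084
0.7 ([0.8, -11.6, 0.7], [-0.03, -0.03, 5.39])
0.8 ([2.9, -26.5, 0.7], [-0.03, -0.03, 11.12])
0.95 ([8.9, -48.2, 0.7], [-0.03, -0.02, 19.71])
1.1 ([18.1, -68.7, 0.7], [-0.03, -0.02, 28.31])
1.2 ([25.8, -81.5, 0.7], [-0.03, -0.02, 34.04])
1.25 ([30.2, -87.6, 0.7], [-0.03, -0.02, 36.9])
```

View pics/w14.png

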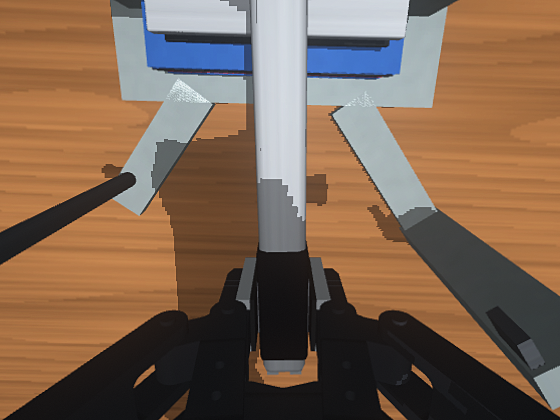

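Emit:
send_rows([
  [[1.5,-18,0],[0,0,8]],
  [[6,-40,0],[0,0,16.5]],
  [[14,-60,0],[0,0,25]],
  [[22.5,-76,0],[0,0,32]],
  [[28,-84,0],[0,0,35.5]],
])

```text
t: 13.8
ee_pos: [0.5334, 0.0894, 0.3096]
orientation: [3.139, 0.004, -0.577]
ft_force: [-6.6, -1.2, 10.1]
width: 0.0205
```

Run:
```python
from h import *
snap('wrist','w15')
plan([1.1,.95,.8,.65,.5,.35,.2,.17])
```

```text
now (np.float64(1.2178766546564193), np.float64(0.14962308673273325), np.float64(1.2198908858005497)) f [-4.7  1.4  8.7] w 0.020035017915696843 z 0.30962509213274775
1.1 ([0.7, 17.6, 0.6], [0.01, 0.18, -6.87])
0.95 ([5.1, 39.7, 0.6], [0.0, 0.18, -15.46])
0.8 ([12.7, 60.8, 0.6], [-0.01, 0.18, -24.06])
0.65 ([23.3, 80.6, 0.6], [-0.03, 0.18, -32.65])
0.5 ([36.8, 98.6, 0.6], [-0.04, 0.18, -41.25])
0.35 ([52.9, 114.3, 0.5], [-0.05, 0.18, -49.84])
0.2 ([71.1, 127.5, 0.5], [-0.07, 0.18, -58.44])
0.17 ([75.0, 129.8, 0.4], [-0.07, 0.18, -60.15])
```

View pics/w15.png

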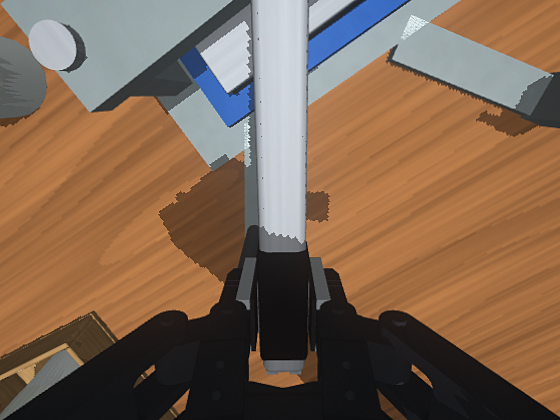

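Emit:
send_rows([
  [[0.8,15,0],[0,0,-6]],
  [[4,35,0],[0,0,-13.5]],
  [[11,57,0],[0,0,-22]],
  [[21.5,77,0],[0,0,-31]],
  [[35,96,0],[0,0,-40]],
])

```text
t: 14.48
ee_pos: [0.5107, -0.0106, 0.3097]
orientation: [-3.139, -0.0, 0.127]
ft_force: [-0.3, 2.9, 4.1]
width: 0.0207
```

Run:
```python
from h import *
plan([.4,.3,.2,.17])
```

```text
now (np.float64(0.5112825343975043), np.float64(0.15004373238428947), np.float64(0.5147731272557786)) f [-0.3  2.9  4.1] w 0.02065937862216478 z 0.30968467044608655
0.4 ([1.0, 16.7, 0.6], [-0.12, -0.01, -6.58])
0.3 ([3.5, 31.4, 0.6], [-0.12, -0.02, -12.31])
0.2 ([7.4, 45.9, 0.6], [-0.12, -0.02, -18.04])
0.17 ([8.9, 50.2, 0.6], [-0.12, -0.03, -19.75])
```

Emit:
send_rows([
  [[1,16.5,0],[0,0,-6.6]],
  [[3.5,31.5,0],[0,0,-12.3]],
  [[7.4,46,0],[0,0,-18]],
  [[8.9,50,0],[0,0,-19.7]],
  [[8.9,50,0],[0,0,-19.7]],
])

```text
t: 15.1
ee_pos: [0.5261, -0.0594, 0.3097]
orientation: [-3.141, -0.001, 0.466]
ft_force: [-1.6, 1.2, 6.1]
width: 0.0208
```

Run:
```python
from h import *
snap('scene','s16',(200,150,380,310),4.3);snap('wrist','w16')
plan([.3,.45,.6,.75,.9,1.05,1.15,1.22])
```

```text
now (np.float64(0.16885465400844257), np.float64(0.1499112386989214), np.float64(0.1755158916216738)) f [-1.5  1.8  5.7] w 0.02045130932764589 z 0.3096793132314651
0.3 ([1.1, -19.6, 0.7], [-0.02, -0.07, 7.13])
0.45 ([5.5, -41.7, 0.7], [-0.02, -0.07, 15.73])
0.6 ([13.2, -62.8, 0.7], [-0.03, -0.07, 24.32])
0.75 ([24.0, -82.5, 0.7], [-0.03, -0.06, 32.92])
0.9 ([37.6, -100.4, 0.7], [-0.04, -0.06, 41.51])
1.05 ([53.7, -116.1, 0.8], [-0.04, -0.06, 50.1])
1.15 ([65.7, -125.1, 0.8], [-0.04, -0.06, 55.83])
1.22 ([74.6, -130.7, 0.8], [-0.05, -0.06, 59.84])
```

View pics/s16.png

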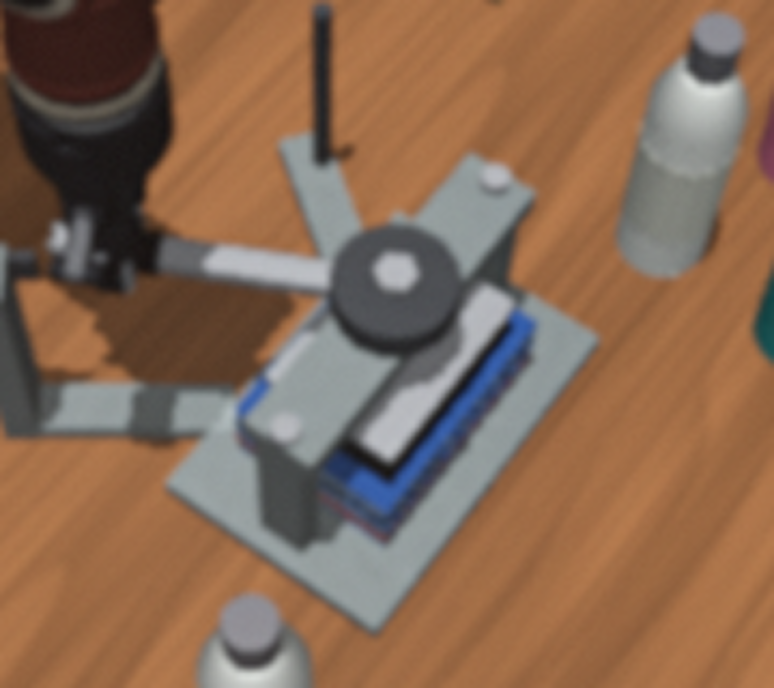

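Emit:
send_rows([
  [[1,-18,0],[0,0,7]],
  [[5.5,-40.5,0],[0,0,15.7]],
  [[13.2,-62,0],[0,0,24.3]],
  [[24,-81.7,0],[0,0,33]],
  [[37.6,-99.8,0],[0,0,41.5]],
])

```text
t: 15.82
ee_pos: [0.5143, 0.0463, 0.3097]
orientation: [3.14, 0.002, -0.263]
ft_force: [-2.2, -2.7, 6.7]
width: 0.0206
```

Run:
```python
from h import *
plan([.95,1.05,1.15,1.22])
```

```text
now (np.float64(0.8933476501406339), np.float64(0.14987998855511686), np.float64(0.9049129598841391)) f [-2.2 -2.7  6.7] w 0.02057018544357264 z 0.3096724425204519
0.95 ([0.0, -8.5, 0.7], [0.11, 0.09, 2.58])
1.05 ([1.4, -23.4, 0.6], [0.12, 0.08, 8.31])
1.15 ([4.4, -38.1, 0.6], [0.12, 0.07, 14.04])
1.22 ([7.3, -48.2, 0.6], [0.13, 0.07, 18.05])
```

Emit:
send_rows([
  [[1,-18,0],[0,0,7]],
  [[4,-35,0],[0,0,13]],
  [[7.3,-47,0],[0,0,18]],
  [[7.3,-47,0],[0,0,18]],
])

```text
t: 16.32
ee_pos: [0.5339, 0.0905, 0.3097]
orientation: [3.141, 0.002, -0.575]
ft_force: [-4.9, 1.2, 8.6]
width: 0.0203
```

Run:
```python
from h import *
snap('wrist','w17')
plan([1.1])
```

```text
now (np.float64(1.2159442507384666), np.float64(0.14974760589641656), np.float64(1.2167348978255585)) f [-4.2  1.1  8. ] w 0.020672793899626896 z 0.30968188636620575
1.1 ([0.8, 17.4, 0.7], [0.01, 0.13, -6.69])
```

Emit:
send_rows([
  [[0.8,15,0],[0,0,-6]],
  [[4,35,0],[0,0,-13.5]],
  [[11,57,0],[0,0,-22]],
  [[21.5,77,0],[0,0,-31]],
  [[35,96,0],[0,0,-40]],
])

```text
t: 17.0
ee_pos: [0.5108, -0.0099, 0.3097]
orientation: [-3.14, 0.001, 0.129]
ft_force: [-0.5, 1.8, 4.5]
width: 0.0203
```

Run:
```python
from h import *
plan([.17])
```

```text
now (np.float64(0.5155484709429787), np.float64(0.14991850467943263), np.float64(0.5132357793894634)) f [-0.5  1.8  4.5] w 0.020288531927000537 z 0.30968635965667657
0.17 ([8.7, 50.8, 0.6], [-0.08, 0.02, -19.67])
```

Emit:
send_rows([
  [[1,16.5,0],[0,0,-6.6]],
  [[3.5,31.5,0],[0,0,-12.3]],
  [[7.4,46,0],[0,0,-18]],
  [[8.9,50,0],[0,0,-19.7]],
  [[8.9,50,0],[0,0,-19.7]],
])

```text
t: 17.62
ee_pos: [0.5261, -0.0589, 0.3097]
orientation: [3.141, 0.0, 0.468]
ft_force: [-1.5, -0.6, 7.7]
width: 0.0206
```

Run:
```python
from h import *
snap('scene','s18',(200,150,380,310),4.3);snap('wrist','w18')
plan([.3,.9,1.22])
```

```text
now (np.float64(0.17122481668316136), np.float64(0.14966621354102794), np.float64(0.17384307969468005)) f [-2.7 -0.2  6.5] w 0.020205415239439063 z 0.30966373374887884
0.3 ([0.9, -19.3, 0.7], [0.04, 0.02, 7.23])
0.9 ([37.5, -100.0, 0.6], [0.04, 0.0, 41.61])
1.22 ([74.5, -130.2, 0.6], [0.04, -0.0, 59.94])
```

View pics/s18.png

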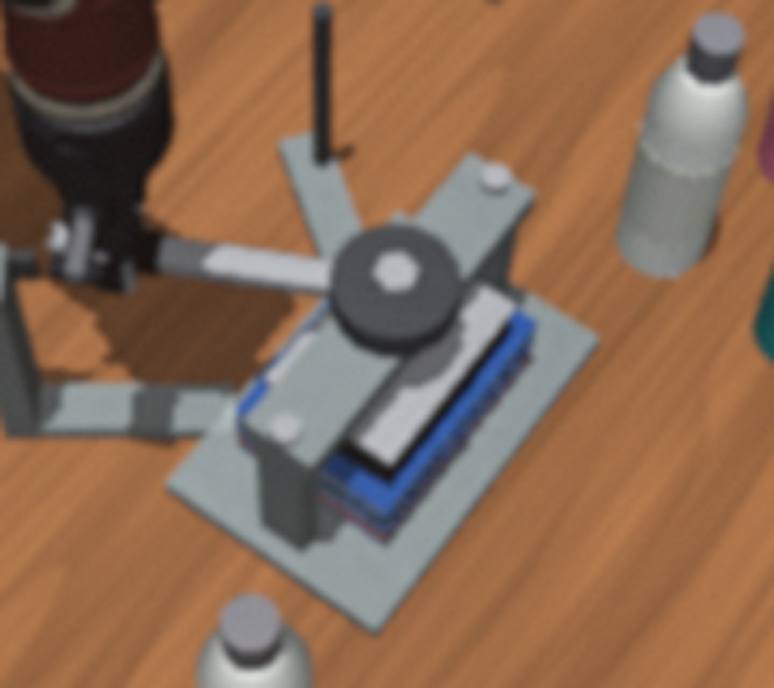

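View pics/w18.png

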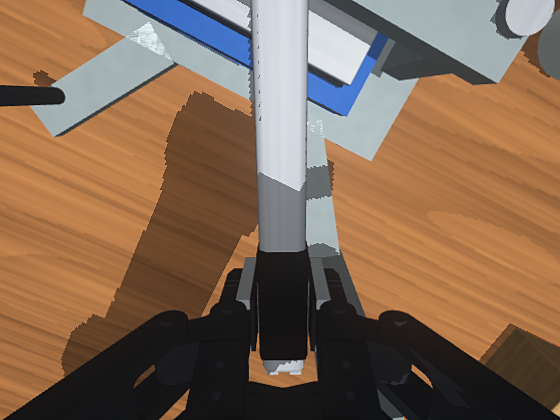

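Emit:
send_rows([
  [[1,-18,0],[0,0,7]],
  [[5.5,-40.5,0],[0,0,15.7]],
  [[13.2,-62,0],[0,0,24.3]],
  [[24,-81.7,0],[0,0,33]],
  [[37.6,-99.8,0],[0,0,41.5]],
])

```text
t: 18.35
ee_pos: [0.5144, 0.0469, 0.3097]
orientation: [3.139, 0.001, -0.261]
ft_force: [-1.2, -3.2, 7.4]
width: 0.0202
```

Emit:
send_rows([
  [[1,-18,0],[0,0,7]],
  [[4,-35,0],[0,0,13]],
  [[7.3,-47,0],[0,0,18]],
  [[7.3,-47,0],[0,0,18]],
])

```text
t: 18.85
ee_pos: [0.5339, 0.091, 0.3096]
orientation: [3.14, 0.001, -0.573]
ft_force: [-3.4, -2.3, 9.3]
width: 0.0204
```

Run:
```python
from h import *
snap('wrist','w19')
plan([1.1])
```

```text
now (np.float64(1.2188791520853024), np.float64(0.14993478474823824), np.float64(1.2151121303890213)) f [-3.5 -0.9  8.9] w 0.02087082327886874 z 0.3096641529387199
1.1 ([0.9, 17.8, 0.7], [0.06, 0.07, -6.6])
```

Emit:
send_rows([
  [[0.8,15,0],[0,0,-6]],
  [[4,35,0],[0,0,-13.5]],
  [[11,57,0],[0,0,-22]],
  [[21.5,77,0],[0,0,-31]],
  [[35,96,0],[0,0,-40]],
])

```text
t: 19.52
ee_pos: [0.5108, -0.0092, 0.3097]
orientation: [-3.141, 0.001, 0.13]
ft_force: [-1.3, 0.2, 4.6]
width: 0.0201
```

Emit:
send_rows([
  [[1,16.5,0],[0,0,-6.6]],
  [[3.5,31.5,0],[0,0,-12.3]],
  [[7.4,46,0],[0,0,-18]],
  [[8.9,50,0],[0,0,-19.7]],
  [[8.9,50,0],[0,0,-19.7]],
])

```text
t: 20.15
ee_pos: [0.5261, -0.0584, 0.3097]
orientation: [3.141, 0.002, 0.47]
ft_force: [-3.5, -1.4, 8.3]
width: 0.0205
```

Run:
```python
from h import *
snap('scene','s20',(200,150,380,310),4.3);snap('wrist','w20')
plan([.3,.9,1.22])
```

```text
now (np.float64(0.17470169009387093), np.float64(0.14940313334261723), np.float64(0.1722485743641572)) f [-3.9 -1.2  7.5] w 0.02038179384211926 z 0.3096441476604531
0.3 ([0.6, -18.7, 0.6], [0.07, 0.1, 7.32])
0.9 ([37.4, -99.4, 0.5], [0.1, 0.08, 41.7])
1.22 ([74.5, -129.6, 0.4], [0.12, 0.06, 60.03])
```

View pics/s20.png

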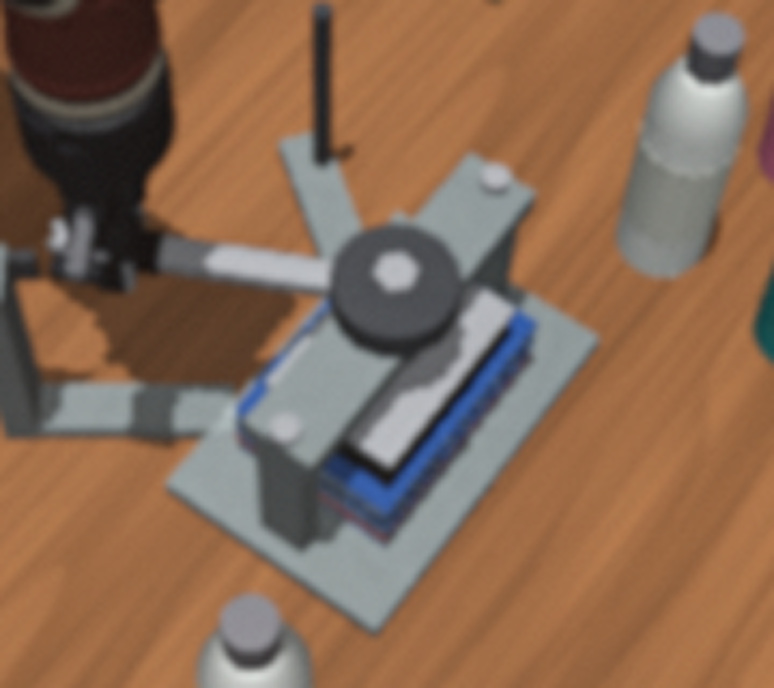

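View pics/w19.png

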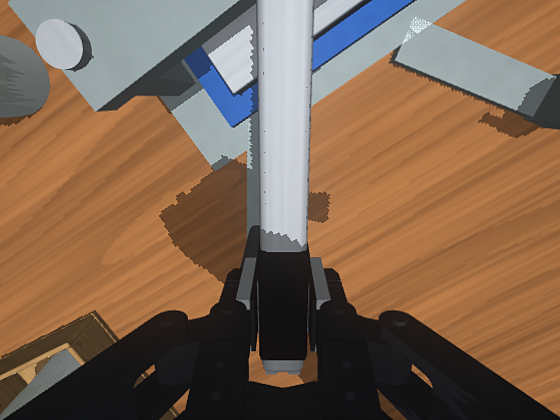

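Emit:
send_rows([
  [[1,-18,0],[0,0,7]],
  [[5.5,-40.5,0],[0,0,15.7]],
  [[13.2,-62,0],[0,0,24.3]],
  [[24,-81.7,0],[0,0,33]],
  [[37.6,-99.8,0],[0,0,41.5]],
])

```text
t: 20.88
ee_pos: [0.5145, 0.0475, 0.3097]
orientation: [3.138, 0.001, -0.26]
ft_force: [-2.0, -5.7, 6.3]
width: 0.0203
```

Emit:
send_rows([
  [[1,-18,0],[0,0,7]],
  [[4,-35,0],[0,0,13]],
  [[7.3,-47,0],[0,0,18]],
  [[7.3,-47,0],[0,0,18]],
])

```text
t: 21.38
ee_pos: [0.534, 0.0914, 0.3097]
orientation: [3.139, -0.0, -0.572]
ft_force: [-2.6, -3.0, 7.9]
width: 0.0202
```

Run:
```python
from h import *
snap('wrist','w21');snap('scene','s21',(200,150,380,310),4.3)
plan([1.1])
for i in (15,17,19,21):
    im=cv2.imread(f'pics/raw_w{i}.png'); 
    cv2.imwrite(f'pics/_c{i}.png',im[0:140,150:280])
cv2.imwrite('pics/cmp.png',cv2.resize(np.hstack([cv2.imread(f'pics/_c{i}.png') for i in (15,17,19,21)]),None,fx=1.53,fy=1.53,interpolation=2))
a=[cv2.imread(f'pics/raw_s{i}.png')[205:270,255:330] for i in (16,18,20,21)]
b=cv2.imread('pics/scene0.png')[205:270,255:330]
cv2.imwrite('pics/cmps.png',np.vstack([np.hstack([cv2.resize(x,None,fx=3.4,fy=3.4,interpolation=2) for x in q]) for q in ((b,a[0],a[1]),(a[2],a[3],a[3]))]))
```

```text
now (np.float64(1.2214984887141267), np.float64(0.15014653323229024), np.float64(1.2134376955335329)) f [-2.6 -2.3  8.1] w 0.020380071976926217 z 0.3096723222719111
1.1 ([1.1, 18.2, 0.7], [0.09, 0.0, -6.5])
```

View pics/cmp.png

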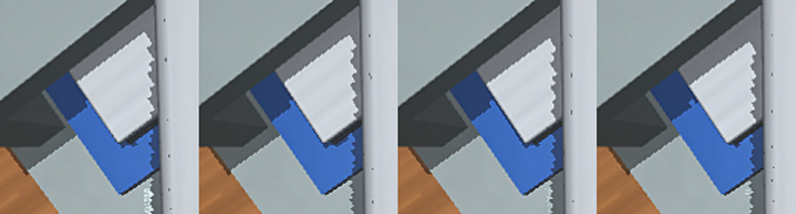

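View pics/cmps.png

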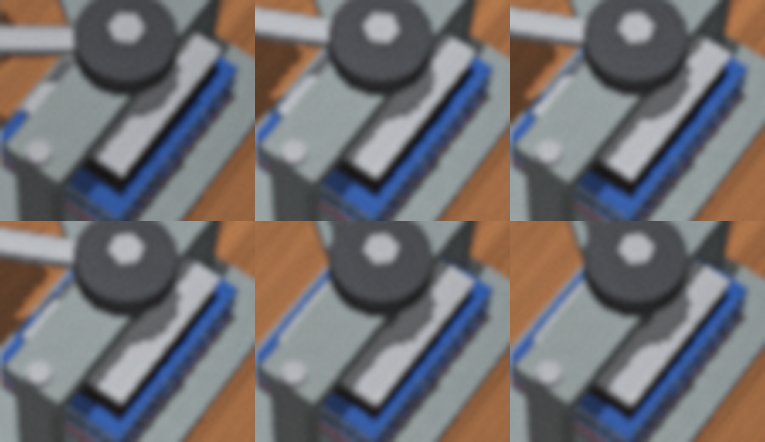

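Run:
```python
import cv2,numpy as np
r=[cv2.resize(cv2.imread(f'pics/raw_w{i}.png')[55:135,190:260],None,fx=5,fy=5,interpolation=2) for i in(15,17,19,21)]
cv2.imwrite('pics/z1.png',cv2.resize(np.hstack(r),None,fx=.57,fy=.57))
r=[cv2.resize(cv2.imread(f'pics/raw_w{i}.png')[40:120,310:400],None,fx=4,fy=4,interpolation=2) for i in(13,16,18,20)]
cv2.imwrite('pics/z2.png',cv2.resize(np.hstack(r),None,fx=.55,fy=.55))
```

```text
(no output)
```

View pics/z1.png

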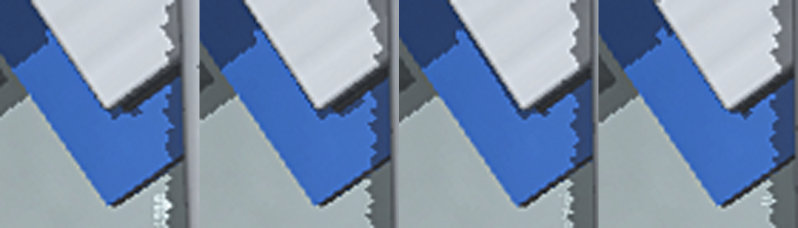

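View pics/z2.png

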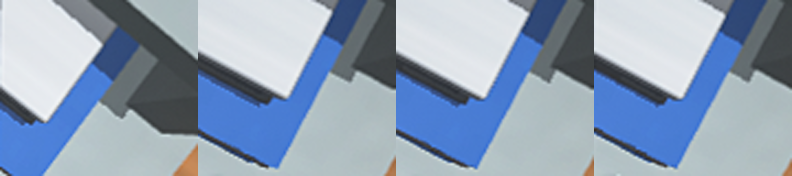

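Emit:
send_rows([
  [[0,0,0],[0,0,0]],
  [[0,0,0],[0,0,0]],
  [[0,0,0],[0,0,0]],
  [[0,0,-20],[0,0,0]],
  [[0,0,-60],[0,0,0]],
], hand=1)

```text
t: 22.1
ee_pos: [0.5336, 0.0931, 0.3678]
orientation: [3.139, 0.003, -0.568]
ft_force: [0.7, -0.2, -0.3]
width: 0.0855
```

Emit:
send_rows([
  [[0,0,-30],[0,0,-10]],
  [[0,0,-40],[0,0,-20]],
  [[0,0,-40],[0,0,-30]],
  [[0,0,-40],[0,0,-40]],
  [[0,0,-40],[0,0,-50]],
])

```text
t: 22.72
ee_pos: [0.534, 0.0931, 0.4087]
orientation: [-3.141, -0.0, 0.31]
ft_force: [0.5, 0.4, -0.1]
width: 0.0857
```

Run:
```python
from h import *
o=readout.get_obs();print(o['ee_pos'],o['orientation'],o['joint_positions'].round(2))
print(to([.46,.0,.42],o['orientation'][2]+.9))
```

```text
[0.53398286 0.09306512 0.40873764] [-3.14120377e+00 -3.89953604e-04  3.09751926e-01] [-0.1   0.45 -0.16  1.73  0.08  0.97 -1.56]
([-98.8, 66.1, -11.3], [-0.01, -0.03, -51.57])
```

Emit:
send_rows([
  [[-20,13,0],[0,0,-10]],
  [[-40,27,-5],[0,0,-20]],
  [[-60,40,-8],[0,0,-30]],
  [[-80,53,-10],[0,0,-40]],
  [[-99,66,-10],[0,0,-50]],
])

```text
t: 23.35
ee_pos: [0.4588, -0.0001, 0.4189]
orientation: [3.141, -0.001, 1.182]
ft_force: [-0.9, 0.0, 0.3]
width: 0.0851
```

Emit:
send_rows([
  [[0,0,0],[0,0,-10]],
  [[0,0,0],[0,0,-20]],
  [[0,0,0],[0,0,-30]],
  [[0,0,0],[0,0,-40]],
  [[0,0,0],[0,0,-50]],
])

```text
t: 23.98
ee_pos: [0.4593, 0.0004, 0.4188]
orientation: [3.141, -0.0, 2.055]
ft_force: [0.1, -0.7, -0.5]
width: 0.0853
```

Emit:
send_rows([
  [[0,0,0],[0,0,-10]],
  [[0,0,0],[0,0,-20]],
  [[0,0,0],[0,0,-30]],
  [[0,0,0],[0,0,-40]],
  [[0,0,0],[0,0,-50]],
])

```text
t: 24.6
ee_pos: [0.4593, 0.0004, 0.4188]
orientation: [3.141, 0.0, 2.927]
ft_force: [-0.5, -0.1, -0.0]
width: 0.0853
```

Run:
```python
from h import *
snap('wrist','w22')
o=readout.get_obs();print(o['ee_pos'],o['orientation'],o['joint_positions'].round(2))
```

```text
[4.59324164e-01 1.87783891e-04 4.18680832e-01] [3.14093497e+00 7.14930233e-05 2.93066396e+00] [ 0.54  0.4  -0.81  1.91  0.35  0.98  0.93]
```

View pics/w22.png

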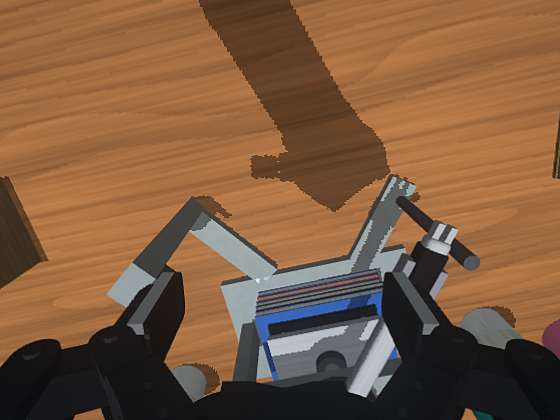

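Emit:
send_rows([
  [[0,0,0],[0,-10,0]],
  [[0,0,10],[0,-20,0]],
  [[0,0,30],[0,-30,0]],
  [[0,0,50],[0,-40,0]],
  [[0,0,75],[0,-40,0]],
])

```text
t: 25.28
ee_pos: [0.4635, -0.007, 0.3722]
orientation: [-3.095, 0.628, 2.909]
ft_force: [-0.6, -0.9, -0.2]
width: 0.0849
```

Emit:
send_rows([
  [[0,0,0],[0,0,0]],
  [[0,0,0],[0,0,0]],
])

```text
t: 25.52
ee_pos: [0.4637, -0.0072, 0.3723]
orientation: [-3.095, 0.624, 2.91]
ft_force: [0.5, -0.8, 0.4]
width: 0.0858
```

Run:
```python
from h import *
snap('wrist','w23')
o=readout.get_obs();print(o['ee_pos'],o['orientation'],o['joint_positions'].round(2),o['ft_force'])
```

```text
[ 0.46377735 -0.00731674  0.37240707] [-3.09499386  0.62501147  2.90949222] [ 0.18  0.33 -0.36  2.19  1.44  0.37 -0.12] [ 0.61809372 -0.81685986 -0.00593396]
```

View pics/w23.png

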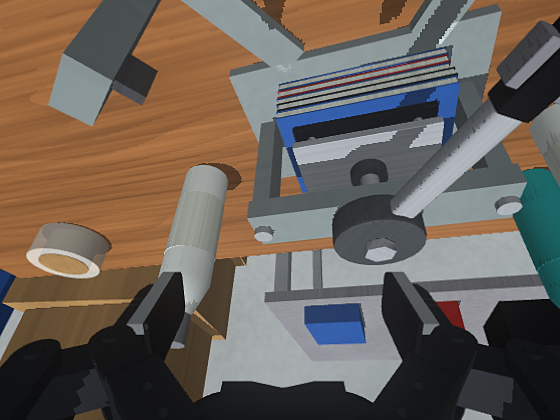

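Run:
```python
import cv2
im=cv2.imread('pics/raw_w23.png')[40:210,240:480][::-1,::-1]
cv2.imwrite('pics/w23z.png',cv2.resize(im,None,fx=3.3,fy=3.3,interpolation=2))
```

```text
(no output)
```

View pics/w23z.png

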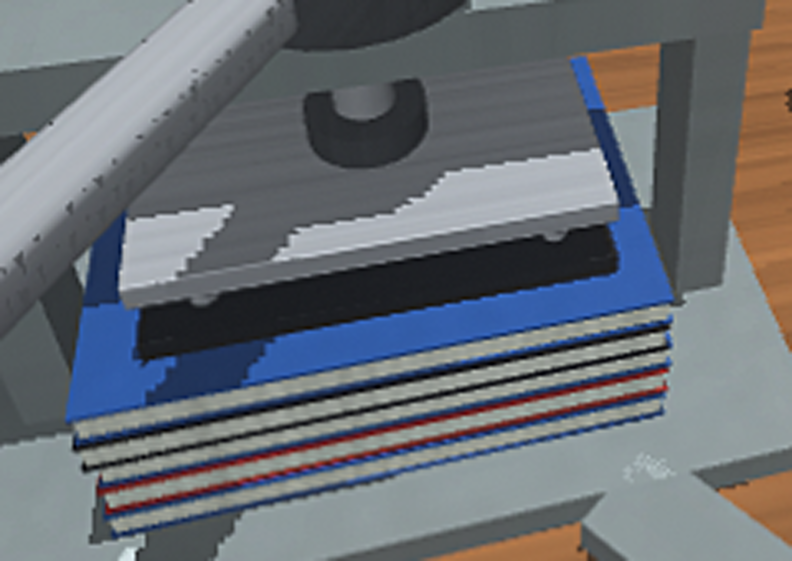

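Run:
```python
from h import *
c=cam('wrist')
f=lambda x,y:(480-1-(x/3.3-.35),210-1-(y/3.3-.35))
def onplane(uv,x0,yaw=-.006):
    o,d=ray(c,uv);n=np.array([np.cos(yaw),np.sin(yaw),0]);p0=np.array([.6595,.009,0])-n*x0
    return o+d*((p0-o)@n)/(d@n)
P=lambda *a:f(*a)
print('padbot',onplane(f(143,360),.0425),onplane(f(615,270),.0425))
print('padtop',onplane(f(139,312),.0425),onplane(f(612,226),.0425))
print('stack top front', onz(c,f(68,420),.062),onz(c,f(673,302),.062))
for h in(.0425,.045,.0475,.05): print('platen bottom',h,onplane(f(125,306),h),onplane(f(617,219),h),'top',onplane(f(122,292),h),onplane(f(616,205),h))
print('pad on z62',onz(c,f(143,360),.062),onz(c,f(615,270),.062))
```

```text
padbot [0.61736217 0.06948778 0.0605538 ] [ 0.6166469  -0.04972135  0.06288679]
padtop [0.61734552 0.06671279 0.07799735] [ 0.61665373 -0.04858422  0.08024937]
stack top front [0.60284308 0.08415562 0.062     ] [ 0.60344391 -0.06226912  0.062     ]
platen bottom 0.0425 [0.6173603  0.06917728 0.0808746 ] [ 0.616646   -0.04987166  0.08256438] top [0.61735779 0.0687592  0.08577283] [ 0.61664822 -0.04950147  0.0878021 ]
platen bottom 0.045 [0.61485517 0.06832968 0.08364911] [ 0.6141499  -0.04921509  0.08531754] top [0.6148527  0.06791689 0.08848545] [ 0.61415209 -0.04884958  0.09048909]
platen bottom 0.0475 [0.61235004 0.06748208 0.08642361] [ 0.61165379 -0.04855852  0.0880707 ] top [0.6123476  0.06707457 0.09119807] [ 0.61165595 -0.04819769  0.09317607]
platen bottom 0.05 [0.60984491 0.06663448 0.08919812] [ 0.60915768 -0.04790196  0.09082386] top [0.6098425  0.06623226 0.09391069] [ 0.60915982 -0.0475458   0.09586305]
pad on z62 [0.61616697 0.06908152 0.062     ] [ 0.61738431 -0.04991475  0.062     ]
```

Run:
```python
from h import *
def onplane(c,uv,x0,yaw=-.006):
    o,d=ray(c,uv);n=np.array([np.cos(yaw),np.sin(yaw),0]);p0=np.array([.6595,.009,0])-n*x0
    return o+d*((p0-o)@n)/(d@n)
def cc(xy,yaw,z): return cam('wrist',{'ee_pos':np.array([*xy,z]),'orientation':np.array([np.pi,0,yaw])})
c=cam('wrist',{'ee_pos':np.array([.5392,-.07982,.30968]),'orientation':np.array([-3.1411,0,.6405])})
u=(45/2.2+310,121/2.2+40);print(u,onplane(c,u,.0425))
for a,(x,y) in {16:(288-198,101),18:(485-396,102),20:(685-594,101)}.items():
    yaw={16:.4665,18:.468,20:.470}[a];ps={16:(.5261,-.0594),18:(.5261,-.0590),20:(.5261,-.0585)}[a]
    u=(x/2.2+310,y/2.2+40);print(a,u,onplane(cc(ps,yaw,.3097),u,.0425))
for a,(x,y),ps,yaw in [(15,(107,111),(.5334,.0894),-.577),(17,(118,111),(.5339,.0905),-.575),(19,(121,111),(.5339,.0910),-.573),(21,(129.5,110),(.534,.0914),-.572)]:
    u=(x/2.85+190,y/2.85+55);print(a,u,onplane(cc(ps,yaw,.3097),u,.0425))
```

```text
(330.45454545454544, 95.0) [ 0.61664157 -0.05061075  0.10866702]
16 (350.9090909090909, 85.9090909090909) [ 0.61662907 -0.05269298  0.09573978]
18 (350.45454545454544, 86.36363636363636) [ 0.61663024 -0.0524983   0.0929463 ]
20 (351.3636363636364, 85.9090909090909) [ 0.61663578 -0.05157552  0.09639692]
15 (227.5438596491228, 93.94736842105263) [0.61737338 0.07135715 0.07242786]
17 (231.4035087719298, 93.94736842105263) [0.61737554 0.07171751 0.0643128 ]
19 (232.4561403508772, 93.94736842105263) [0.617379   0.07229292 0.06048667]
21 (235.43859649122805, 93.59649122807016) [0.61737792 0.07211279 0.05136931]
```

Run:
```python
import cv2,numpy as np
r=[cv2.resize(cv2.imread(p)[208:262,270:328],None,fx=6.8,fy=6.8,interpolation=2) for p in('pics/scene0.png','pics/raw_s21.png')]
cv2.imwrite('pics/z3.png',np.hstack(r))
```

```text
(no output)
```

View pics/z3.png

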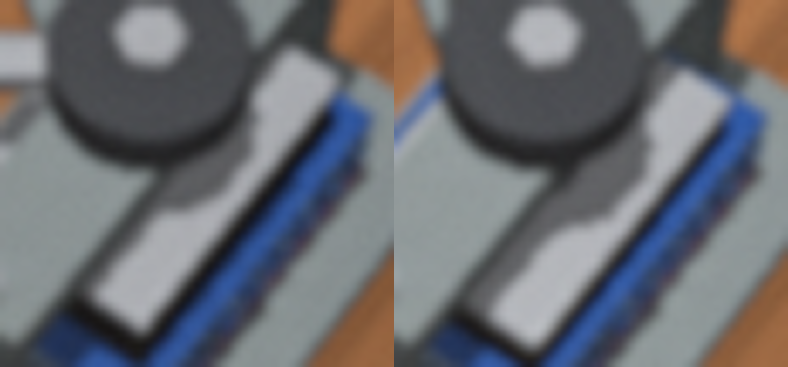

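Run:
```python
from h import *
s=cam('scene')
for nm,u in {'near0':(142,335),'near1':(533-394,357),'far0':(340,80),'far1':(732-394,102)}.items():
    uv=np.array([u[0]/6.8+270-.4,u[1]/6.8+208-.4])
    P=np.array([.702,-.051 if 'near' in nm else .069])
    best=min(np.arange(.05,.15,.0005),key=lambda z:np.linalg.norm(proj(s,[[*P,z]])[0]-uv))
    print(nm,uv,best,proj(s,[[*P,best]])[0])
# dense: shift of platen patch by ECC/template
a=cv2.cvtColor(cv2.imread('pics/scene0.png'),6).astype(np.float32);b=cv2.cvtColor(cv2.imread('pics/raw_s21.png'),6).astype(np.float32)
for (x0,y0,x1,y1) in [(283,243,300,266),(300,225,322,240),(283,222,325,266)]:
    t=a[y0:y1,x0:x1];res=cv2.matchTemplate(cv2.resize(b,None,fx=4,fy=4,interpolation=2)[4*(y0-6):4*(y1+12),4*(x0-8):4*(x1+8)],cv2.resize(t,None,fx=4,fy=4,interpolation=2),cv2.TM_CCOEFF_NORMED)
    _,m,_,l=cv2.minMaxLoc(res);print(m,l[0]/4-8,l[1]/4-6)
print(proj(s,[[.702,-.051,.1],[.702,-.051,.09]]))
```

```text
near0 [290.48235294 256.86470588] 0.10050000000000005 [290.4464238  256.87000866]
near1 [290.04117647 260.1       ] 0.08250000000000003 [290.20248831 260.1209797 ]
far0 [319.6        219.36470588] 0.10450000000000005 [320.44157723 219.55768284]
far1 [319.30588235 222.6       ] 0.08900000000000004 [319.87798256 222.70200072]
0.9675127267837524 -0.25 2.25
0.9457439184188843 0.0 2.0
0.9250910878181458 0.0 1.5
[[290.43955064 256.96161514]
 [290.30326057 258.77802883]]
```

Run:
```python
from h import *
r=[cv2.resize(cv2.imread(p)[238:278,270:310],None,fx=9.8,fy=9.8,interpolation=2) for p in('pics/scene0.png','pics/raw_s21.png')]
cv2.imwrite('pics/z4.png',np.hstack(r))
r=[cv2.resize(cv2.imread(p)[0:130,250:430],None,fx=4.4,fy=4.4,interpolation=2) for p in('pics/raw_w12.png',)]
cv2.imwrite('pics/z5.png',np.hstack(r))
```

```text
(no output)
```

View pics/z4.png

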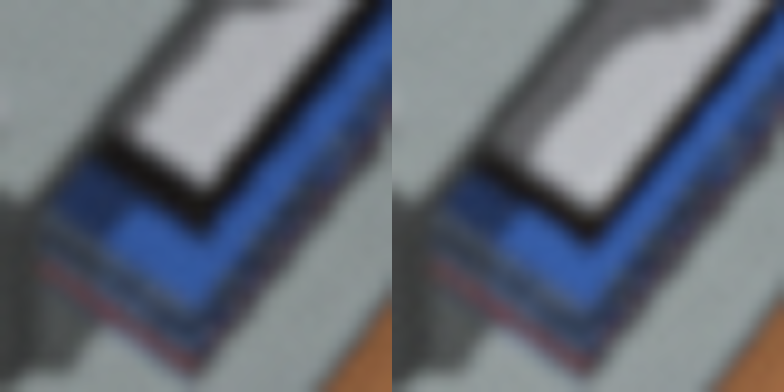

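View pics/z5.png

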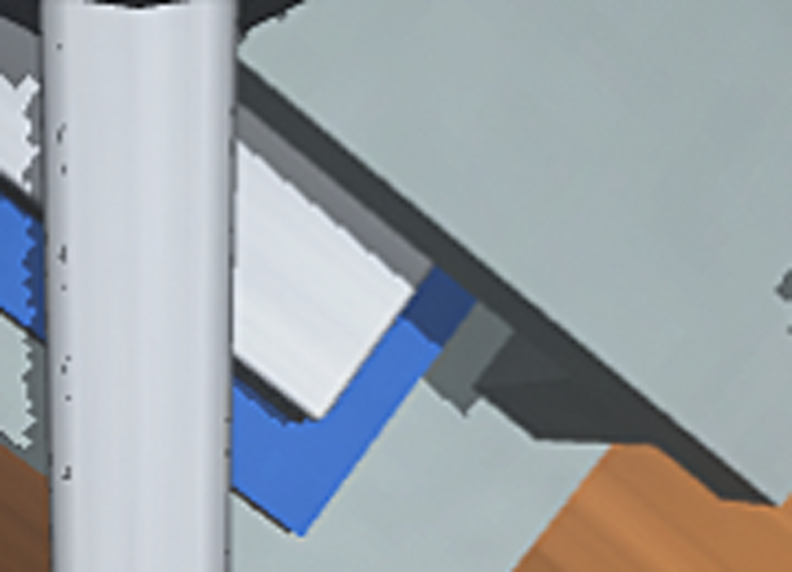

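Emit:
send_rows([
  [[0,0,-20],[0,0,0]],
  [[0,0,-50],[0,0,0]],
  [[0,0,-80],[0,0,0]],
  [[0,0,-80],[0,0,0]],
  [[0,0,-80],[0,0,0]],
])

```text
t: 26.2
ee_pos: [0.419, 0.0065, 0.4365]
orientation: [-3.094, 0.625, 2.91]
ft_force: [-0.4, -0.7, -0.1]
width: 0.0851
```

Run:
```python
from h import *
snap('top','t24');snap('scene','s24')
o=readout.get_obs();print(o['ee_pos'],o['ft_force'],o['t'])
```

```text
[0.41910958 0.0065259  0.4358921 ] [-0.48572466  0.28355512  0.2045333 ] 26.3
```

View pics/t24.png

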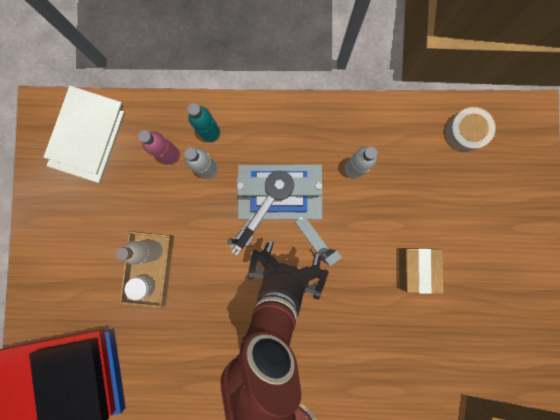

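View pics/s24.png

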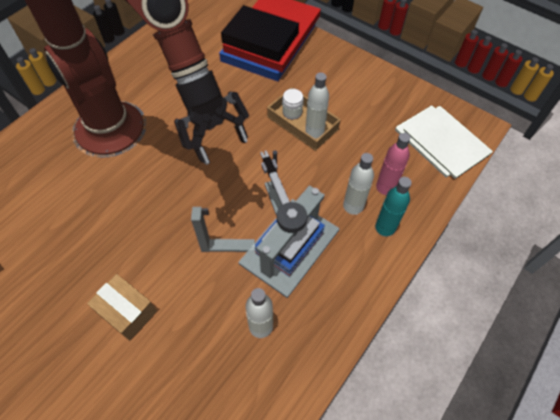

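Everything else is where it was; bottle upright in the tray beside the can, wrench at the far end, arm clear. Handing in.

```bash
python3 -c "
from plant import ticket
print(ticket.finish_job())"
```

```text
the job is handed in; nothing more can be done
None
```

I moved the blocking bottle into the tray, freed the wrench and pumped the press down onto the stack, then handed the job in at about 26 s of the 72 s allowed. No verdict came back.

- **Bottle:** I lifted it by the cap and set it upright in the tray's free half. The last top and scene pictures show it standing there beside the can. The other bottles, the look-alikes, the can, the carton and the stack look unmoved.
- **Wrench:** I gripped the handle with both buttons fully in; the gripper read 20.4 mm, about 22 mm true, since its readings run about 2 mm low on objects. I made four clockwise strokes to 1.22 rad, returning to 0.17 rad between them, then let go and backed off.
- **Pad:** A close wrist view put the pad's underside at about 62 mm, so it rests on the stack. The platen sits about 14 mm above the pad, with the springs showing between them.
- **Squeeze:** Comparing scene pictures from before and after, the platen dropped about 16 mm and the pad about 5–6 mm. That gives a squeeze of about 10.5 mm, give or take 1.5 mm.
- **Bound from the strokes:** Counting strokes and the given starting gap puts the squeeze between 2.6 and 11.6 mm, inside the 2–14 mm band.

Two other estimates of the platen's drop did not agree well. Tracking its corner in the steep wrist pictures was too noisy to use, and template matching gave about 12 mm, biased by the fixed background. I relied on the side view, the scene corner points and the stroke count.

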